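# Desiccant tins out of the dry box to the drying rack

### The job

Swing the dry box's lid open past its balance point so that it stays open by itself, lift out all the desiccant tins that are in it and lay each one flat in a bay of its own on the sloped drying rack, lengthwise up the slope and between the ribs. Then shut the lid fully again, and leave the other things on the shelf where they are.

Things in the scene. Friction and masses are not known exactly. Their poses are not given: they have to be found in the camera images.
- drybox: Fixed white dry box, 190 (x) x 204 (y) x 66 mm high without lid, walls 4 mm; origin under its centre, x towards the hinge side, away from the robot. Inside, grey foam with four wells 70 x 50 mm at x = +-40, y = +-42 mm: well floors 10 mm, foam top 18 mm above the shelf. Stands left or right of the rack.
- lid (a joint): Angle of the dry box's lid in rad: 0 shut, 1.95 fully open (stop, leaning back). Hinged along the box's y on its far (+x) rim. Lightly damped; below about 1.5 rad it falls shut, above that it falls open and stays.
- lid_hinge (a point): On the hinge axis, middle of the far rim, 66.5 mm above the shelf. Turns with the lid; y along the axis. From here the lid plate (190 x 204 x 8 mm, its underside in this plane) runs along -x.
- lid_grip (a point): Grip point on the lid's black knob: a bar 14 (x) x 16 (y) mm, 38 mm tall on the lid's upper face, middle of the front edge (18 mm in from it). The point is 28 mm above that face, at (-172, 0, 36) mm from lid_hinge in the lid's axes, and turns with the lid.
- rack: Fixed aluminium drying rack, 90 x 312 mm, origin under its centre on the shelf; its x points up the slope, y along its length.
- rack_bed: The rack's bed, sloped 20 degrees, low edge towards the robot. Origin mid upper surface, 49 mm above the shelf; x up the slope, y along the rack, z normal. 82 (x) x 312 mm (y). Lip 10 mm high, 4 mm thick on the low edge; ribs 10 mm wide, 5 mm high at y = 0, +-75, +-151 mm divide it into four bays 65 mm wide.
- place0 (a point): Where the centre of a tin lying in bay 0 belongs: at (-5, -112.5, 12) mm in rack_bed's frame, axes as rack_bed. A tin resting against the lip has its centre 3 mm lower down the slope.
- place1 (a point): Where the centre of a tin lying in bay 1 belongs: at (-5, -37.5, 12) mm in rack_bed's frame, axes as rack_bed. A tin resting against the lip has its centre 3 mm lower down the slope.
- place2 (a point): Where the centre of a tin lying in bay 2 belongs: at (-5, 37.5, 12) mm in rack_bed's frame, axes as rack_bed. A tin resting against the lip has its centre 3 mm lower down the slope.
- place3 (a point): Where the centre of a tin lying in bay 3 belongs: at (-5, 112.5, 12) mm in rack_bed's frame, axes as rack_bed. A tin resting against the lip has its centre 3 mm lower down the slope.
- tin0: A desiccant tin: perforated bare-aluminium block 58 (its x) x 38 (y) x 24 mm (z), 70 g, either face or end may be up or forward. Origin at its centre. At the start it lies flat in a well of the dry box, long side along the box's x. Three or four tins are present; None if absent.
- tin1: A desiccant tin: perforated bare-aluminium block 58 (its x) x 38 (y) x 24 mm (z), 70 g, either face or end may be up or forward. Origin at its centre. At the start it lies flat in a well of the dry box, long side along the box's x. Three or four tins are present; None if absent.
- tin2: A desiccant tin: perforated bare-aluminium block 58 (its x) x 38 (y) x 24 mm (z), 70 g, either face or end may be up or forward. Origin at its centre. At the start it lies flat in a well of the dry box, long side along the box's x. Three or four tins are present; None if absent.
- tin3: A desiccant tin: perforated bare-aluminium block 58 (its x) x 38 (y) x 24 mm (z), 70 g, either face or end may be up or forward. Origin at its centre. At the start it lies flat in a well of the dry box, long side along the box's x. Three or four tins are present; None if absent.
- lens_tube_tall: Bystander, leave alone: standing aluminium lens tube, 66 mm across, 90 mm high, behind the gap between box and rack. Origin under its middle.
- lens_tube_short: Bystander, leave alone: standing aluminium lens tube, 62 mm across, 62 mm high, farther back. Origin under its middle.
- step_ring: Bystander, leave alone: stainless step-up ring lying flat, 70 mm across, 8 mm high, right side. Origin under its middle.
- filter_clip: Bystander, leave alone: black spring clip holding a round polarizer upright, 55 x 52 x 63 mm, at the right side. Origin under its middle.
- blower: Bystander, leave alone: matte green silicone blower lying on its side, 135 mm long, 55 mm across, at the left side. Origin under its middle.
- lens_cap: Bystander, leave alone: black lens cap, 58 mm across, 12 mm high, right side. Origin under its middle.
- lens_fluid: Bystander, leave alone: small white bottle, 36 mm across, 75 mm high, left side. Origin under its middle.

How it is judged (in metres and radians):
On the way, in this order (a step that is already met when the one before it is completed fails the run):
1. the lid stands open past its balance point by itself, untouched by the fingers (value of joint lid above 1.65 rad and contact force between the fingers and lid below 0.1 N), for 0.4 s.
2. every tin present lies flat in a bay of the rack ((distance between tin0 and place0 below 0.022 m or distance between tin0 and place1 below 0.022 m or distance between tin0 and place2 below 0.022 m or distance between tin0 and place3 below 0.022 m) and z of tin0 in the frame of rack_bed between 0.007 and 0.018 m and angle between the z axis of each of tin0, tin1, tin2, tin3 and the z axis of rack_bed, either way round below 0.12 rad and angle between the x axis of each of tin0, tin1, tin2, tin3 and the x axis of rack_bed, either way round below 0.35 rad and linear speed of each of tin0, tin1, tin2, tin3 below 0.03 m/s and (distance between tin1 and place0 below 0.022 m or distance between tin1 and place1 below 0.022 m or distance between tin1 and place2 below 0.022 m or distance between tin1 and place3 below 0.022 m) and z of tin1 in the frame of rack_bed between 0.007 and 0.018 m and (distance between tin2 and place0 below 0.022 m or distance between tin2 and place1 below 0.022 m or distance between tin2 and place2 below 0.022 m or distance between tin2 and place3 below 0.022 m) and z of tin2 in the frame of rack_bed between 0.007 and 0.018 m and (distance between tin3 and place0 below 0.022 m or distance between tin3 and place1 below 0.022 m or distance between tin3 and place2 below 0.022 m or distance between tin3 and place3 below 0.022 m) and z of tin3 in the frame of rack_bed between 0.007 and 0.018 m), for 0.2 s.
At the end, for the whole second after the job is handed in: Every tin present lies at rest flat on the bed (its thickness within 0.12 rad of the bed's normal), its centre within 22 mm of the centre of a bay (that bay's place point), its long side within 0.35 rad of the slope direction; the lid is shut to within 0.05 rad (all of step 2 and value of joint lid below 0.05 rad); the robot touches nothing.
It fails at once if one of the other things on the shelf is moved more than 50 mm (distance of any of lens_tube_tall, lens_tube_short, step_ring, filter_clip, blower, lens_cap, lens_fluid from where it was at the start of the episode above 0.05 m).
Of tin0, tin1, tin2, tin3 only 3 to 4 are there at a start; the rules pass over those that are not, and their reading is None.
At some moment in a run one of tin0, tin1, tin2, tin3 may be knocked a few centimetres aside while the robot is not near it.
Once in a run the grip may slacken for a moment while it holds something.
It also fails if it takes over 210 s, if anything falls off the work surface, if the arm or the gripper's body presses on something with over 40 N, if the wrist force passes 120 N, or if a joint passes its speed limit or range.

### The arm

A 7-joint arm with a two-finger parallel gripper is mounted at the origin on the work surface. World frame = base frame: x ahead of the robot, y to its left, z up, the work surface at z = 0. Lengths are in m, angles in degrees, forces in N, time in s.
With the tool pointing down it reaches from about 0.425 to 0.875 m from the base axis. Payload 4.7 kg.
Tool frame: the origin (TCP) lies on the centre line of the jaws, within the pads' length; the fingertips stand 14 mm ahead of it and the grasp point (between the pads) lies 5 mm behind it; z points along the fingers, y is the line along which they close (so a half turn about z gives the same grasp; the last joint's range is limited). The gripper opens to 87 mm and grips with 3 to 60 N. Pads are 19 mm wide; open, the fingers measure 117 mm over their backs; the gripper's body (75 mm by 190 mm) begins 51 mm behind the grasp point.
Start: joints at [-62.275, 18.392, -4.016, 83.108, 1.295, 78.541, -3.26], TCP at [0.294, 0.58, 0.237] pointing down, gripper open.
Joint ranges: [-163.93, 163.93], [-17.29, 119.83], [-79.2, 71.16], [3.27, 140.29], [-89.18, 269.18], [5.43, 117.66], [-154.24, 154.24]. Speed limits (degrees/s): [147.25, 147.25, 180, 180, 180, 180, 180].

### API

Orientations are given as [roll, pitch, yaw] about the fixed x, y, z axes, in that order (R = Rz(yaw) Ry(pitch) Rx(roll)).
In Python, from cell import env gives the robot as it stands.
- The arm moves only by the tool jog_arm, never from a script. Its argument "motion" is a list that holds one entry, the list of rows, each a list of 7 numbers: the shift along the tool's x, y, z in units of 0.1 m (1.0 is 0.1 m), then the turn, a rotation vector about the tool's x, y, z in units of 180 degrees (1.0 is 180 degrees), then the closure, from 0 (fully open) to 1 (shut). A call has 1 to 5 rows; each row is the pose to reach, as a shift and turn from the pose commanded when the call began, along the tool's axes at that moment, turning the shorter way round; what a row does not reach only later rows make up. A row lasts 1/10 s, in which the tool goes at most 50 mm and 8.59 degrees, less where a joint would pass 70% of its speed; a pose out of reach is approached as far as the arm can. A call with a number of a shift or a turn outside -1 to 1 is refused whole. A call with a gripper value outside its range is refused whole. The fingers move at their own pace and stop on an object; "grip_force" is the grip in N (left out, the last holds). Time passes only in rows, so rows that repeat a pose let the fingers close. It gives the time, the measured TCP pose, the force, the opening and the grip force at its end, in the units of the state.
- env.get_obs(): the state, without advancing time (a new reading comes with each control period).
- env.read_camera(name): name is "side" or "top" or "wrist"; returns (picture, depth): 480x640x3 uint8, red, green, blue; 480x640 float32, m along the optical axis (not along the pixel's ray), 0 where there is no reading.
- env.camera_info(name): a dict with "camera_matrix" (3x3 intrinsics, pixels), "origin" and "orientation" of the camera in the world; the wrist camera has in their place "mount" (4x4, takes a point from camera to tool coordinates, whose origin is the TCP and whose axes are the flange's). Camera axes: x right, y down, z forward; pixel columns grow to the right and rows downward; lengths in m; the calibration is good to about 2 mm. The wrist camera is an equidistant fisheye: a pixel r from the principal point sees the ray r / f radians off the axis. A picture is of the moment at which its call begins: read the wrist's pose just before it. camera_info takes no time and is no camera call.
- env.sign_off(): hands the job in; it is judged then, once.
The state is a dict: "time_s": time; "qpos": joint angles; "joint_velocities": joint speeds; "effort": joint torques, N m; "tool_pos": TCP position; "tool_rot": TCP orientation; "force": force on the tool from outside, world axes, zero at the start; "wrist_torque": the same for the moment, N m; "grip_width": finger opening in m; "grasp_force": force on a finger pad.
Only numpy, scipy, OpenCV 4.12 (cv2) and the standard library are available. Lean on these libraries where they do the work, as an engineer would, in place of code of your own. Each camera call takes 0.05 s, during which the arm holds its last target. There are 200 camera calls.

## Working session

There is one attempt and no reset: what is moved stays moved. The work goes in short steps, Python scripts to look and compute and a tool call to move; the robot and the scene stay as the last step left them, time stands still between calls to the robot, and variables do not carry over. Pictures are saved under pics/ and viewed, at most 14 in all, crops included, and the job is handed in when it is done.

Besides the shell and the picture viewer there is one more tool, called after ">>>" as name([rows], argument=value, ...), one row to a line, values as JSON. jog_arm: Moves the arm, as the interface text tells. Shifts and turns lie within -1 to 1; 1 stands for 0.1 m of shift or 180 degrees of turn. Its arguments: {"type":"object","properties":{"motion":{"type":"array","items":{"type":"array","items":{"type":"array","items":{"type":"number"}}}},"grip_force":{"type":"number"}},"required":["motion"]}

```bash
ls; mkdir -p pics; python3 - <<'E'
from cell import env
import cv2
print(env.get_obs())
for n in ("top","side"):
    p,d=env.read_camera(n); cv2.imwrite(f"pics/{n}0.png",p[:,:,::-1]); print(n,env.camera_info(n))
    import numpy as np; np.savez(f"{n}0.npz",p=p,d=d)
print(env.camera_info("wrist"))
E
```

```text
pics
{'time_s': 0.0, 'qpos': array([-62.27580953,  18.43829333,  -4.01556939,  83.17442791,
         1.29667514,  78.54079664,  -3.26043477]), 'joint_velocities': array([-0.08320686, -0.00905712, -0.07058953,  0.0701088 ,  0.08993255,
       -0.02098435, -0.05832766]), 'effort': array([ 1.45057429e-04, -4.91286707e+01, -4.03881194e-01, -3.12531745e+01,
       -6.38139085e-02,  4.37336485e-02,  1.76155627e-04]), 'tool_pos': array([0.29406369, 0.57909106, 0.23547434]), 'tool_rot': array([-1.79891818e+02,  7.37714425e-03,  1.53085491e+02]), 'force': array([ 0.2334602 , -0.50338718,  0.03819653]), 'wrist_torque': array([ 0.05747252,  0.037064  , -0.00215056]), 'grasp_force': 0.0, 'grip_width': 0.08685999079619273}
top {'camera_matrix': array([[452.21373176,   0.        , 326.38578642],
       [  0.        , 452.21373176, 239.01839275],
       [  0.        ,   0.        ,   1.        ]]), 'origin': array([0.39641007, 0.01457087, 1.26213035]), 'orientation': array([-171.50991536,    0.40216128,  -91.61859444])}
side {'camera_matrix': array([[436.36032485,   0.        , 314.51942178],
       [  0.        , 436.36032485, 238.54581336],
       [  0.        ,   0.        ,   1.        ]]), 'origin': array([ 0.35681293, -0.93634047,  0.95869817]), 'orientation': array([-132.55856965,   -0.69681298,  -13.3287964 ])}
{'camera_matrix': array([[371.64829954,   0.        , 322.79641715],
       [  0.        , 371.64829954, 237.11552412],
       [  0.        ,   0.        ,   1.        ]]), 'mount': array([[ 3.32119966e-04, -9.52267835e-01, -3.05263592e-01,
         8.54040819e-02],
       [ 9.99999942e-01,  2.94551903e-04,  1.69124801e-04,
         3.87057515e-04],
       [-7.11361366e-05, -3.05263630e-01,  9.52267878e-01,
        -1.49243821e-01],
       [ 0.00000000e+00,  0.00000000e+00,  0.00000000e+00,
         1.00000000e+00]])}
```

View pics/top0.png

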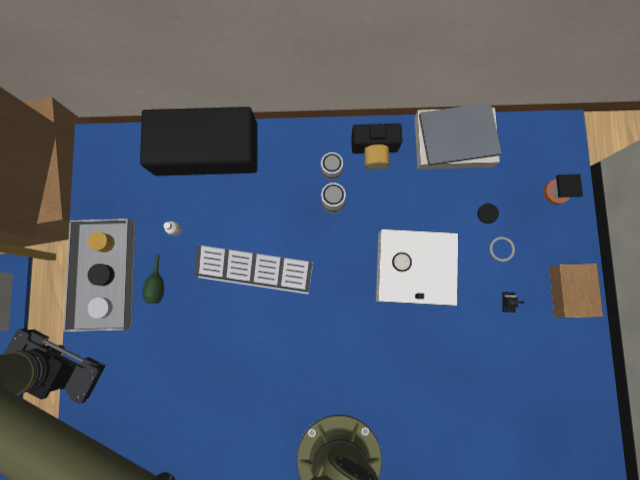

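View pics/side0.png

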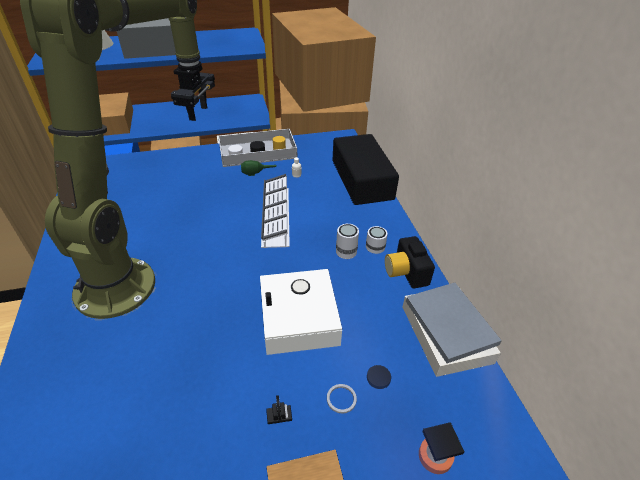

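Top view: the box is right of the rack, with lid corners at about (378,230) to (457,304) and the knob at (419,296). The rack's corners are about (200,246), (312,262), (308,292) and (196,275). Next I measure both.

```bash
cat > h.py <<'E'
import numpy as np, cv2
from scipy.spatial.transform import Rotation as R
from cell import env
def rot(rpy): return R.from_euler('xyz',rpy,degrees=True).as_matrix()
def cloud(n,d,info):
    K=info['camera_matrix']; v,u=np.mgrid[:480,:640].astype(float)
    x=(u-K[0,2])/K[0,0]; y=(v-K[1,2])/K[1,1]
    c=np.stack([x*d,y*d,d],-1)
    P=c@rot(info['orientation']).T+info['origin']; P[d==0]=np.nan; return P
def wcloud(d,info,pos,rpy):
    K=info['camera_matrix']; v,u=np.mgrid[:480,:640].astype(float)
    a=(u-K[0,2])/K[0,0]; b=(v-K[1,2])/K[1,1]; r=np.hypot(a,b)+1e-12
    s=np.tan(np.minimum(r,1.5))/r
    c=np.stack([a*s*d,b*s*d,d],-1); M=info['mount']
    c=c@M[:3,:3].T+M[:3,3]
    P=c@rot(rpy).T+pos; P[d==0]=np.nan; return P
def look(n):
    o=env.get_obs(); p,d=env.read_camera(n); i=env.camera_info(n)
    return p,(wcloud(d,i,o['tool_pos'],o['tool_rot']) if n=='wrist' else cloud(n,d,i))
E
python3 - <<'E'
from h import *
np.set_printoptions(precision=4,suppress=True)
for n in ("top","side"):
    z=np.load(n+"0.npz"); P=cloud(n,z['d'],env.camera_info(n)); p=z['p'].astype(int)
    if n=="top":
        print("table z",np.nanmedian(P[330:400,150:280,2]))
        reg=lambda a,b,c,d:(slice(a,b),slice(c,d))
        L=reg(220,315,368,468); Rk=reg(238,300,188,320); kn=reg(288,303,408,430)
    else:
        print("table z",np.nanmedian(P[350:400,50:200,2]))
        L=reg(262,355,250,350); Rk=reg(170,250,255,295); kn=reg(287,310,260,276)
    Q=P[L].reshape(-1,3); m=(Q[:,2]>.067)&(Q[:,2]<.082); Q=Q[m]
    print(n,"lid",cv2.minAreaRect(Q[:,:2].astype(np.float32)*1000),np.median(Q[:,2]),m.sum())
    Q=P[kn].reshape(-1,3); m=(Q[:,2]>.1); print("knob",m.sum(),Q[m].mean(0),Q[m].min(0),Q[m].max(0))
    Q=P[Rk].reshape(-1,3); m=Q[:,2]>.012; Q=Q[m]
    print("rack",cv2.minAreaRect(Q[:,:2].astype(np.float32)*1000),Q[:,2].min(),Q[:,2].max())
    A=np.c_[Q[:,:2],np.ones(len(Q))]; w=np.ones(len(Q),bool)
    for _ in range(5):
        s=np.linalg.lstsq(A[w],Q[w,2],rcond=None)[0]; w=abs(A@s-Q[:,2])<.003
    print("plane",s,"slope",np.degrees(np.arctan(np.hypot(s[0],s[1]))),"uphill yaw",np.degrees(np.arctan2(s[1],s[0])),w.sum(),len(Q))
    for nm,(u,v) in dict(tall=(333,190),short=(332,160),lcap=(488,213),clip=(510,300)).items():
        if n=="top": print(nm,P[v,u])
E
```

```text
table z -0.0004737762508323362
top lid ((493.11236572265625, -222.32916259765625), (205.1692657470703, 190.26646423339844), 85.28062438964844) 0.07371490631189725 5516
knob 34 [ 0.4164 -0.2144  0.1106] [ 0.411  -0.2225  0.1021] [ 0.4216 -0.2073  0.1148]
rack ((502.7311706542969, 218.33816528320312), (312.69097900390625, 82.5899429321289), 79.8373794555664) 0.031171369013896166 0.07104550309652091
plane [ 0.3352 -0.058  -0.1069] slope 18.78897668027866 uphill yaw -9.81407314949776 2289 3599
tall [ 0.703  -0.0035  0.0901]
short [ 0.7957 -0.0038  0.0606]
lcap [ 0.6434 -0.4376  0.0141]
clip [ 0.4001 -0.4724  0.0278]
table z 0.000494152988415153
side lid ((494.1018371582031, -223.05686950683594), (209.0987548828125, 190.72311401367188), 85.18693542480469) 0.07515892062199547 4557
knob 41 [ 0.4166 -0.2199  0.111 ] [ 0.41   -0.2272  0.1014] [ 0.4235 -0.2092  0.1161]
rack ((493.143310546875, 266.6829833984375), (410.7812805175781, 149.35411071777344), 75.47854614257812) 0.012068879443462244 0.07025404325722073
plane [ 0.3264 -0.0601 -0.1008] slope 18.36301558076516 uphill yaw -10.43600604420495 1000 1534
```

```bash
cat >> h.py <<'E'
import json,os
def getcmd():
    if os.path.exists('cmd.json'):
        c=json.load(open('cmd.json')); return np.array(c['p']),np.array(c['R'])
    return np.array([.294,.58,.237]),rot([180,0,153.085])
def plan(calls,save=True):
    """calls: list of calls, each a list of (pos,rpy,closure) rows"""
    p,Rm=getcmd()
    for rows in calls:
        out=[]
        for (tp,rpy,g) in rows:
            tp=np.array(tp,float); s=np.round(Rm.T@(tp-p)/.1,3)
            w=np.round(R.from_matrix(Rm.T@rot(rpy)).as_rotvec()/np.pi,4)
            if abs(s).max()>1: print("!! too far",s)
            out.append([*(s+0.).tolist(),*(w+0.).tolist(),g])
        print(json.dumps([out]))
        r=np.array(out[-1]); p=p+Rm@(r[:3]*.1); Rm=Rm@R.from_rotvec(r[3:6]*np.pi).as_matrix()
    if save: json.dump(dict(p=p.tolist(),R=Rm.tolist()),open('cmd.json','w'))
def lin(a,b,n):  # n steps from pose a to b (same closure as b)
    a0,b0=np.array(a[0],float),np.array(b[0],float)
    return [((a0+(b0-a0)*k/n),b[1],b[2]) for k in range(1,n+1)]
def check():
    o=env.get_obs(); p,Rm=getcmd()
    e=R.from_matrix(Rm.T@rot(o['tool_rot'])).magnitude()*57.3
    print("t %.1f"%o['time_s'],"meas",np.round(o['tool_pos'],4),np.round(o['tool_rot'],1),"cmd",np.round(p,4),"roterr %.2f"%e,"q",np.round(o['qpos']),"F",np.round(o['force'],1),"w %.4f"%o['grip_width'],"gf %.1f"%o['grasp_force'])
E
python3 - <<'E'
from h import *
np.set_printoptions(precision=4,suppress=True)
z=np.load("top0.npz"); P=cloud("top",z['d'],env.camera_info("top")).reshape(-1,3)
yaw=np.radians(-10.16); c=np.array([.5027,.2183])
d=P[:,:2]-c; x=d@[np.cos(yaw),np.sin(yaw)]; y=d@[-np.sin(yaw),np.cos(yaw)]
m=(abs(x)<.06)&(abs(y)<.17)&(P[:,2]>.012)
x,y,zz=x[m],y[m],P[m,2]
bay=np.min(abs(y[:,None]-np.array([-.1125,-.0375,.0375,.1125])),1)<.025
for a in np.arange(-.05,.05,.005):
    k=bay&(x>=a)&(x<a+.005)
    if k.any(): print("x %.4f z bay %.4f n %d"%(x[k].mean(),np.median(zz[k]),k.sum()))
k=bay&(x>-.03)&(x<.035); print(np.polyfit(x[k],zz[k],1),np.degrees(np.arctan(np.polyfit(x[k],zz[k],1)[0])))
f=np.polyfit(x[k],zz[k],1); h=zz-np.polyval(f,x)
for a in np.arange(-.165,.165,.006):
    k=(y>=a)&(y<a+.006)&(abs(x)<.025)
    if k.any(): print("%.3f:%.1f"%(a+.003,h[k].mean()*1000),end=" ")
d=180
print()
A=[.40,.50,.26];B=[.47,.40,.26];C=[.46,.24,.30]
plan([[([.37,.51,.26],[180,0,160],.3)]*2,[([.44,.43,.28],[180,0,170],.3)]*2,[([.45,.33,.30],[180,0,170],.3)]*2,[([.46,.24,.30],[180,0,169.84],.3)]*3])
E
```

```text
x -0.0406 z bay 0.0447 n 34
x -0.0375 z bay 0.0437 n 137
x -0.0324 z bay 0.0368 n 133
x -0.0275 z bay 0.0383 n 136
x -0.0225 z bay 0.0404 n 140
x -0.0175 z bay 0.0424 n 138
x -0.0125 z bay 0.0437 n 139
x -0.0074 z bay 0.0461 n 142
x -0.0024 z bay 0.0477 n 137
x 0.0025 z bay 0.0493 n 141
x 0.0075 z bay 0.0516 n 142
x 0.0125 z bay 0.0532 n 141
x 0.0175 z bay 0.0546 n 143
x 0.0224 z bay 0.0562 n 139
x 0.0273 z bay 0.0585 n 141
x 0.0325 z bay 0.0596 n 145
x 0.0375 z bay 0.0619 n 141
x 0.0407 z bay 0.0587 n 22
[0.3599 0.0485] 19.795951845215555
-0.156:4.2 -0.150:5.0 -0.144:0.5 -0.138:-0.5 -0.132:-0.4 -0.126:-0.1 -0.120:-0.7 -0.114:0.5 -0.108:-0.4 -0.102:-1.1 -0.096:-0.2 -0.090:-0.2 -0.084:-0.7 -0.078:4.0 -0.072:4.0 -0.066:-0.5 -0.060:-0.2 -0.054:-0.4 -0.048:-0.3 -0.042:-0.1 -0.036:0.5 -0.030:-0.5 -0.024:-0.2 -0.018:0.5 -0.012:0.1 -0.006:1.8 0.000:5.5 0.006:1.5 0.012:0.3 0.018:0.3 0.024:0.0 0.030:0.1 0.036:0.3 0.042:0.2 0.048:0.2 0.054:0.2 0.060:0.7 0.066:0.1 0.072:3.4 0.078:4.9 0.084:-0.1 0.090:0.9 0.096:0.2 0.102:0.0 0.108:0.2 0.114:1.1 0.120:0.0 0.126:0.7 0.132:0.4 0.138:0.8 0.144:1.1 0.150:5.5 0.156:5.0 
[[[-0.995, -0.28, -0.23, 0.0, 0.0, -0.0384, 0.3], [-0.995, -0.28, -0.23, 0.0, 0.0, -0.0384, 0.3]]]
[[[-0.931, -0.512, -0.2, 0.0, 0.0, -0.0556, 0.3], [-0.931, -0.512, -0.2, 0.0, 0.0, -0.0556, 0.3]]]
[[[-0.272, -0.968, -0.2, 0.0, 0.0, 0.0, 0.3], [-0.272, -0.968, -0.2, 0.0, 0.0, 0.0, 0.3]]]
[[[-0.255, -0.869, 0.0, 0.0, 0.0, 0.0009, 0.3], [-0.255, -0.869, 0.0, 0.0, 0.0, 0.0009, 0.3], [-0.255, -0.869, 0.0, 0.0, 0.0, 0.0009, 0.3]]]
```

>>> jog_arm([
  [[-0.995,-0.28,-0.23,0,0,-0.0384,0.3],[-0.995,-0.28,-0.23,0,0,-0.0384,0.3],[-0.995,-0.28,-0.23,0,0,-0.0384,0.3]],
], grip_force=20)

```text
time_s: 0.4
tool_pos: [0.3781, 0.5039, 0.2609]
tool_rot: [180.0, 0.3, 159.4]
force: [-0.4, -0.9, 0.9]
grip_width: 0.0704
grasp_force: 0.0
```

>>> jog_arm([
  [[-0.931,-0.512,-0.2,0,0,-0.0556,0.3],[-0.931,-0.512,-0.2,0,0,-0.0556,0.3],[-0.931,-0.512,-0.2,0,0,-0.0556,0.3]],
])

```text
time_s: 0.7
tool_pos: [0.4464, 0.4232, 0.2806]
tool_rot: [-179.9, 0.3, 169.4]
force: [1.1, 0.5, 0.3]
grip_width: 0.0614
grasp_force: 0.0
```

>>> jog_arm([
  [[-0.272,-0.968,-0.2,0,0,0,0.3],[-0.272,-0.968,-0.2,0,0,0,0.3],[-0.272,-0.968,-0.2,0,0,0,0.3]],
])

```text
time_s: 1.0
tool_pos: [0.4535, 0.3225, 0.3014]
tool_rot: [-179.9, 0.2, 169.4]
force: [0.6, -0.8, 0.5]
grip_width: 0.061
grasp_force: 0.0
```

>>> jog_arm([
  [[-0.255,-0.869,0,0,0,0.0009,0.3],[-0.255,-0.869,0,0,0,0.0009,0.3],[-0.255,-0.869,0,0,0,0.0009,0.3]],
])

```text
time_s: 1.3
tool_pos: [0.4621, 0.2332, 0.2999]
tool_rot: [-179.9, 0.1, 169.3]
force: [-0.5, 0.0, 0.2]
grip_width: 0.0609
grasp_force: 0.0
```

```bash
python3 - <<'E'
from h import *
check()
E
```

```text
t 1.3 meas [0.4621 0.2332 0.2999] [-1.799e+02  1.000e-01  1.693e+02] cmd [0.46 0.24 0.3 ] roterr 0.59 q [-37.   1.   7.  96.   0.  83.  50.] F [-0.5  0.   0.2] w 0.0609 gf 0.0
```

```bash
cat >> h.py <<'E'
def sync():
    o=env.get_obs(); json.dump(dict(p=list(o['tool_pos']),R=rot(o['tool_rot']).tolist()),open('cmd.json','w'))
E
python3 - <<'E'
from h import *
sync()
Y=175.27; f=lambda p,y:[(p,[180,0,y],.4)]*3
k=np.array([.4166,-.2163])
plan([f([.455,.137,.28],171),f([.45,.038,.27],172),f([.45,-.06,.26],173),f([.43,-.15,.22],174.5),f([*k,.16],Y)])
E
```

```text
[[[-0.109, -0.958, 0.201, -0.0006, 0.0005, -0.0096, 0.4], [-0.109, -0.958, 0.201, -0.0006, 0.0005, -0.0096, 0.4], [-0.109, -0.958, 0.201, -0.0006, 0.0005, -0.0096, 0.4]]]
[[[-0.106, -0.986, 0.1, 0.0, 0.0, -0.0056, 0.4], [-0.106, -0.986, 0.1, 0.0, 0.0, -0.0056, 0.4], [-0.106, -0.986, 0.1, 0.0, 0.0, -0.0056, 0.4]]]
[[[-0.136, -0.97, 0.1, 0.0, 0.0, -0.0055, 0.4], [-0.136, -0.97, 0.1, 0.0, 0.0, -0.0055, 0.4], [-0.136, -0.97, 0.1, 0.0, 0.0, -0.0055, 0.4]]]
[[[0.088, -0.918, 0.4, 0.0, 0.0, -0.0084, 0.4], [0.088, -0.918, 0.4, 0.0, 0.0, -0.0084, 0.4], [0.088, -0.918, 0.4, 0.0, 0.0, -0.0084, 0.4]]]
[[[0.07, -0.673, 0.6, 0.0, 0.0, -0.0042, 0.4], [0.07, -0.673, 0.6, 0.0, 0.0, -0.0042, 0.4], [0.07, -0.673, 0.6, 0.0, 0.0, -0.0042, 0.4]]]
```

>>> jog_arm([
  [[-0.109,-0.958,0.201,-0.0006,0.0005,-0.0096,0.4],[-0.109,-0.958,0.201,-0.0006,0.0005,-0.0096,0.4],[-0.109,-0.958,0.201,-0.0006,0.0005,-0.0096,0.4]],
])

```text
time_s: 1.6
tool_pos: [0.4539, 0.1368, 0.2783]
tool_rot: [-179.9, -0.2, 171.0]
force: [-0.7, 0.3, 0.4]
grip_width: 0.0531
grasp_force: 0.0
```

>>> jog_arm([
  [[-0.106,-0.986,0.1,0,0,-0.0056,0.4],[-0.106,-0.986,0.1,0,0,-0.0056,0.4],[-0.106,-0.986,0.1,0,0,-0.0056,0.4]],
])

```text
time_s: 1.9
tool_pos: [0.4499, 0.0381, 0.2689]
tool_rot: [180.0, -0.1, 172.0]
force: [0.3, -0.1, 0.2]
grip_width: 0.0521
grasp_force: 0.0
```

>>> jog_arm([
  [[-0.136,-0.97,0.1,0,0,-0.0055,0.4],[-0.136,-0.97,0.1,0,0,-0.0055,0.4],[-0.136,-0.97,0.1,0,0,-0.0055,0.4]],
])

```text
time_s: 2.2
tool_pos: [0.4508, -0.0594, 0.2588]
tool_rot: [-180.0, -0.1, 173.0]
force: [-0.1, -0.3, 0.6]
grip_width: 0.0524
grasp_force: 0.0
```

>>> jog_arm([
  [[0.088,-0.918,0.4,0,0,-0.0084,0.4],[0.088,-0.918,0.4,0,0,-0.0084,0.4],[0.088,-0.918,0.4,0,0,-0.0084,0.4]],
])

```text
time_s: 2.5
tool_pos: [0.4295, -0.1482, 0.2168]
tool_rot: [180.0, -0.3, 174.6]
force: [-0.7, 0.1, 0.3]
grip_width: 0.052
grasp_force: 0.0
```

>>> jog_arm([
  [[0.07,-0.673,0.6,0,0,-0.0042,0.4],[0.07,-0.673,0.6,0,0,-0.0042,0.4],[0.07,-0.673,0.6,0,0,-0.0042,0.4],[0.07,-0.673,0.6,0,0,-0.0042,0.4]],
])

```text
time_s: 2.9
tool_pos: [0.4197, -0.2089, 0.1585]
tool_rot: [179.9, -0.1, 175.8]
force: [0.1, 0.0, -0.2]
grip_width: 0.0521
grasp_force: 0.0
```

```bash
python3 - <<'E'
from h import *
check()
p,P=look("wrist"); cv2.imwrite("pics/w1.png",p[:,:,::-1]); np.save("w1.npy",P)
check()
E
```

```text
t 2.9 meas [ 0.4197 -0.2089  0.1585] [ 1.799e+02 -1.000e-01  1.758e+02] cmd [ 0.4166 -0.2163  0.16  ] roterr 0.56 q [-14.  -2.  37. 115.   1.  67. 108.] F [ 0.1  0.  -0.2] w 0.0521 gf 0.0
t 3.0 meas [ 0.4204 -0.2085  0.1592] [ 1.799e+02 -1.000e-01  1.759e+02] cmd [ 0.4166 -0.2163  0.16  ] roterr 0.66 q [-14.  -2.  37. 115.   1.  67. 108.] F [1.  0.7 0.4] w 0.0521 gf 0.0
```

View pics/w1.png

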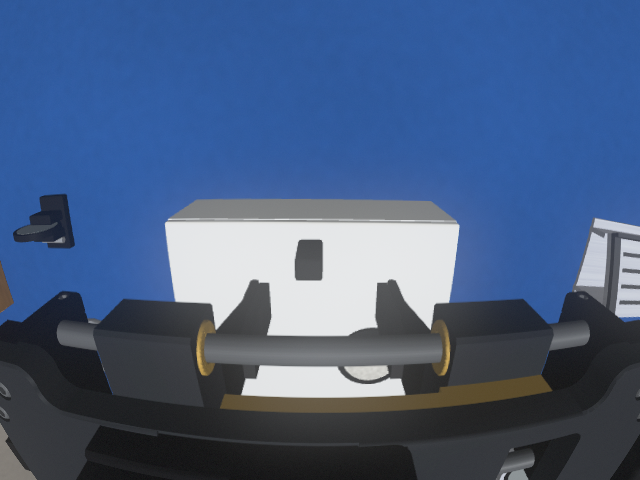

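The knob (310,260) shows between the fingers, slightly left of their centre line (about col 324). This agrees with the measured pose being 7 mm short in y. I resync and descend.

```bash
python3 - <<'E'
from h import *
P=np.load("w1.npy"); Q=P[238:285,292:328].reshape(-1,3); Q=Q[Q[:,2]>.1]; print(np.median(Q,0),Q.min(0),Q.max(0))
Q=P[225:300,180:290].reshape(-1,3);print(np.nanmedian(Q[:,2]))
sync()
plan([[([.4166,-.2163,.13],[180,0,175.27],.4)]*4])
E
```

```text
[ 0.41315389 -0.21599485  0.11303731] [ 0.40795463 -0.22419385  0.10010631] [ 0.42267833 -0.20836893  0.11516103]
0.07554128081117914
[[[0.032, -0.081, 0.292, 0.0008, -0.0003, 0.0035, 0.4], [0.032, -0.081, 0.292, 0.0008, -0.0003, 0.0035, 0.4], [0.032, -0.081, 0.292, 0.0008, -0.0003, 0.0035, 0.4], [0.032, -0.081, 0.292, 0.0008, -0.0003, 0.0035, 0.4]]]
```

>>> jog_arm([
  [[0.032,-0.081,0.292,0.001,0,0.0035,0.4],[0.032,-0.081,0.292,0.001,0,0.0035,0.4],[0.032,-0.081,0.292,0.001,0,0.0035,0.4],[0.032,-0.081,0.292,0.001,0,0.0035,0.4]],
])

```text
time_s: 3.35
tool_pos: [0.4168, -0.2172, 0.131]
tool_rot: [-179.9, 0.0, 175.3]
force: [-0.3, 0.2, -0.2]
grip_width: 0.0524
grasp_force: 0.0
```

```bash
python3 - <<'E'
from h import *
check()
E
```

```text
t 3.4 meas [ 0.4168 -0.2172  0.131 ] [-179.9    0.   175.3] cmd [ 0.4166 -0.2163  0.13  ] roterr 0.08 q [-13.   0.  38. 117.  -0.  63. 110.] F [-0.3  0.2 -0.2] w 0.0524 gf 0.0
```

```bash
cat >> h.py <<'E'
BC=np.array([.4935,-.2225]); BY=np.radians(-4.73); ux=np.array([np.cos(BY),np.sin(BY),0]); uy=np.array([-np.sin(BY),np.cos(BY),0])
H=np.r_[BC,.0665]+.095*ux
def knob(deg,g,dz=-.005):
    t=np.radians(deg); x=-.172*np.cos(t)+.036*np.sin(t); z=.172*np.sin(t)+.036*np.cos(t)
    p=H+x*ux; p[2]+=z+dz; return (p,[180,0,175.27],g)
E
python3 - <<'E'
from h import *
a=knob(0,.4); c=knob(0,1.)
print(a)
plan([[a,a,c,c,c],[knob(d,1.) for d in (2,5,9,13,17)],[knob(d,1.) for d in (22,27,32,37,42)]])
E
```

```text
(array([ 0.41676224, -0.21615055,  0.0975    ]), [180, 0, 175.27], 0.4)
[[[-0.001, 0.001, 0.325, 0.0, 0.0, 0.0, 0.4], [-0.001, 0.001, 0.325, 0.0, 0.0, 0.0, 0.4], [-0.001, 0.001, 0.325, 0.0, 0.0, 0.0, 1.0], [-0.001, 0.001, 0.325, 0.0, 0.0, 0.0, 1.0], [-0.001, 0.001, 0.325, 0.0, 0.0, 0.0, 1.0]]]
[[[-0.014, 0.0, -0.06, 0.0, 0.0, 0.0, 1.0], [-0.038, 0.0, -0.149, 0.0, 0.0, 0.0, 1.0], [-0.078, 0.0, -0.265, 0.0, 0.0, 0.0, 1.0], [-0.125, 0.0, -0.378, 0.0, 0.0, 0.0, 1.0], [-0.181, 0.0, -0.488, 0.0, 0.0, 0.0, 1.0]]]
[[[-0.079, 0.0, -0.131, 0.0, 0.0, 0.0, 1.0], [-0.17, 0.0, -0.254, 0.0, 0.0, 0.0, 1.0], [-0.271, 0.0, -0.369, 0.0, 0.0, 0.0, 1.0], [-0.382, 0.0, -0.475, 0.0, 0.0, 0.0, 1.0], [-0.502, 0.0, -0.571, 0.0, 0.0, 0.0, 1.0]]]
```

>>> jog_arm([
  [[0,0,0.325,0,0,0,0.4],[0,0,0.325,0,0,0,0.4],[0,0,0.325,0,0,0,1.0],[0,0,0.325,0,0,0,1.0],[0,0,0.325,0,0,0,1.0]],
], grip_force=20)

```text
time_s: 3.85
tool_pos: [0.4163, -0.2182, 0.0983]
tool_rot: [-179.9, 0.0, 175.2]
force: [0.7, -0.1, 0.1]
grip_width: 0.0359
grasp_force: 0.0
```

>>> jog_arm([
  [[0,0,0,0,0,0,1.0],[0,0,0,0,0,0,1.0],[0,0,0,0,0,0,1.0]],
])

```text
time_s: 4.15
tool_pos: [0.4157, -0.217, 0.0974]
tool_rot: [180.0, -0.1, 175.2]
force: [0.1, 4.0, 2.9]
grip_width: 0.0155
grasp_force: 20.0
```

>>> jog_arm([
  [[-0.014,0,-0.06,0,0,0,1.0],[-0.038,0,-0.149,0,0,0,1.0],[-0.078,0,-0.265,0,0,0,1.0],[-0.125,0,-0.378,0,0,0,1.0],[-0.181,0,-0.488,0,0,0,1.0]],
])

```text
time_s: 4.65
tool_pos: [0.4321, -0.2184, 0.1463]
tool_rot: [179.9, -0.3, 175.2]
force: [-3.4, 5.3, -2.2]
grip_width: 0.0156
grasp_force: 20.0
```

```bash
python3 - <<'E'
from h import *
o=env.get_obs(); print(o['tool_pos'],o['tool_rot'],knob(17,1)[0],o['grip_width'],o['grasp_force'],o['force'])
E
```

```text
[ 0.4320716  -0.21837337  0.14632824] [179.94734324  -0.31999081 175.21953837] [ 0.43474176 -0.21763822  0.1462149 ] 0.015631576253364303 19.999564691679552 [-3.40672778  5.29835338 -2.21058888]
```

Lid is lifting with low forces. I continue the arc.

>>> jog_arm([
  [[-0.079,0,-0.131,0,0,0,1.0],[-0.17,0,-0.254,0,0,0,1.0],[-0.271,0,-0.369,0,0,0,1.0],[-0.382,0,-0.475,0,0,0,1.0],[-0.502,0,-0.571,0,0,0,1.0]],
])

```text
time_s: 5.15
tool_pos: [0.4823, -0.2226, 0.2042]
tool_rot: [179.9, -0.3, 175.2]
force: [-5.2, 5.7, 3.3]
grip_width: 0.0154
grasp_force: 20.0
```

```bash
python3 - <<'E'
from h import *
check()
r=knob(105,1.)
plan([[knob(d,1.) for d in (47,52,57,62,67)],[knob(d,1.) for d in (72,77,82,87,92)],[knob(d,1.) for d in (96,100,103,105,105)]],save=False)
E
```

```text
t 5.2 meas [ 0.4823 -0.2226  0.2042] [179.9  -0.3 175.2] cmd [ 0.4848 -0.2218  0.2034] roterr 0.33 q [-14.   5.  38. 104.  -4.  73. 111.] F [-5.2  5.7  3.3] w 0.0154 gf 20.0
[[[-0.127, 0.0, -0.085, 0.0, 0.0, 0.0, 1.0], [-0.262, 0.0, -0.158, 0.0, 0.0, 0.0, 1.0], [-0.402, 0.0, -0.22, 0.0, 0.0, 0.0, 1.0], [-0.548, 0.0, -0.269, 0.0, 0.0, 0.0, 1.0], [-0.697, 0.0, -0.305, 0.0, 0.0, 0.0, 1.0]]]
[[[-0.151, 0.0, -0.024, 0.0, 0.0, 0.0, 1.0], [-0.304, 0.0, -0.033, 0.0, 0.0, 0.0, 1.0], [-0.457, 0.0, -0.03, 0.0, 0.0, 0.0, 1.0], [-0.61, 0.0, -0.013, 0.0, 0.0, 0.0, 1.0], [-0.76, 0.0, 0.017, 0.0, 0.0, 0.0, 1.0]]]
[[[-0.118, 0.0, 0.034, 0.0, 0.0, 0.0, 1.0], [-0.233, 0.0, 0.075, 0.0, 0.0, 0.0, 1.0], [-0.318, 0.0, 0.112, 0.0, 0.0, 0.0, 1.0], [-0.373, 0.0, 0.138, 0.0, 0.0, 0.0, 1.0], [-0.373, 0.0, 0.138, 0.0, 0.0, 0.0, 1.0]]]
```

>>> jog_arm([
  [[-0.127,0,-0.085,0,0,0,1.0],[-0.262,0,-0.158,0,0,0,1.0],[-0.402,0,-0.22,0,0,0,1.0],[-0.548,0,-0.269,0,0,0,1.0],[-0.697,0,-0.305,0,0,0,1.0]],
])

```text
time_s: 5.65
tool_pos: [0.554, -0.2285, 0.2356]
tool_rot: [180.0, -0.0, 175.3]
force: [-2.6, 3.9, 3.1]
grip_width: 0.0157
grasp_force: 20.0
```

>>> jog_arm([
  [[-0.151,0,-0.024,0,0,0,1.0],[-0.304,0,-0.033,0,0,0,1.0],[-0.457,0,-0.03,0,0,0,1.0],[-0.61,0,-0.013,0,0,0,1.0],[-0.76,0,0.017,0,0,0,1.0]],
])

```text
time_s: 6.15
tool_pos: [0.6305, -0.2349, 0.2335]
tool_rot: [-180.0, 0.0, 175.3]
force: [-0.5, 4.0, 1.5]
grip_width: 0.0161
grasp_force: 20.0
```

>>> jog_arm([
  [[-0.118,0,0.034,0,0,0,1.0],[-0.233,0,0.075,0,0,0,1.0],[-0.318,0,0.112,0,0,0,1.0],[-0.373,0,0.138,0,0,0,1.0],[-0.373,0,0.138,0,0,0,1.0]],
])

```text
time_s: 6.65
tool_pos: [0.6684, -0.2381, 0.2185]
tool_rot: [-179.9, 0.1, 175.3]
force: [3.0, 4.7, 4.7]
grip_width: 0.0159
grasp_force: 20.0
```

```bash
python3 - <<'E'
from h import *
o=env.get_obs(); print(o['tool_pos'],o['tool_rot'],knob(105,1)[0],o['grip_width'],o['grasp_force'],o['force'])
p,P=look("side"); cv2.imwrite("pics/s2.png",p[200:400,200:450,::-1].repeat(2,0).repeat(2,1))
E
```

```text
[ 0.66843108 -0.23810074  0.2184684 ] [-1.79930788e+02  1.37677616e-01  1.75302119e+02] [ 0.66719663 -0.23687203  0.21832176] 0.01586686240383109 19.999439483508468 [2.99571174 4.67847442 4.74244451]
```

View pics/s2.png

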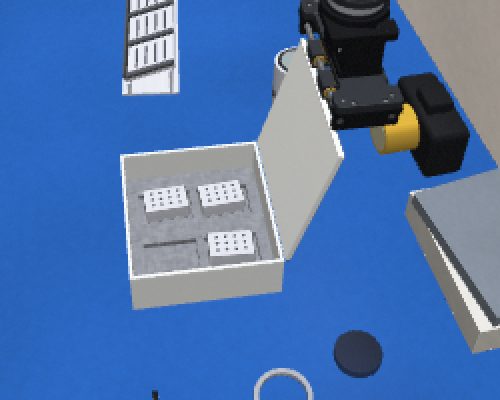

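The side crop shows the lid standing past vertical and three tins in the wells: two on the +y side and one far on the -y side, with the near -y well empty. I release, rise and look.

```bash
python3 - <<'E'
from h import *
p,_,_=knob(105,1.); json.dump(dict(p=p.tolist(),R=rot([180,0,175.27]).tolist()),open('cmd.json','w'))
r=[180,0,175.27]; up=p.copy(); up[2]=.305; b=p-.09*ux; b[2]=.31; c=np.r_[BC-.03*ux[:2],.31]
plan([[(p,r,.5)]*3,[(up,r,.5)]*3,[(b,r,.4)]*3,[(c,r,.4)]*5])
E
```

```text
[[[0.0, 0.0, 0.0, 0.0, 0.0, 0.0, 0.5], [0.0, 0.0, 0.0, 0.0, 0.0, 0.0, 0.5], [0.0, 0.0, 0.0, 0.0, 0.0, 0.0, 0.5]]]
[[[0.0, 0.0, -0.867, 0.0, 0.0, 0.0, 0.5], [0.0, 0.0, -0.867, 0.0, 0.0, 0.0, 0.5], [0.0, 0.0, -0.867, 0.0, 0.0, 0.0, 0.5]]]
[[[0.9, 0.0, -0.05, 0.0, 0.0, 0.0, 0.4], [0.9, 0.0, -0.05, 0.0, 0.0, 0.0, 0.4], [0.9, 0.0, -0.05, 0.0, 0.0, 0.0, 0.4]]]
!! too far [1.143 0.    0.   ]
!! too far [1.143 0.    0.   ]
!! too far [1.143 0.    0.   ]
!! too far [1.143 0.    0.   ]
!! too far [1.143 0.    0.   ]
[[[1.143, 0.0, 0.0, 0.0, 0.0, 0.0, 0.4], [1.143, 0.0, 0.0, 0.0, 0.0, 0.0, 0.4], [1.143, 0.0, 0.0, 0.0, 0.0, 0.0, 0.4], [1.143, 0.0, 0.0, 0.0, 0.0, 0.0, 0.4], [1.143, 0.0, 0.0, 0.0, 0.0, 0.0, 0.4]]]
```

>>> jog_arm([
  [[0,0,0,0,0,0,0.5],[0,0,0,0,0,0,0.5],[0,0,0,0,0,0,0.5],[0,0,0,0,0,0,0.5]],
])

```text
time_s: 7.1
tool_pos: [0.6652, -0.2398, 0.2171]
tool_rot: [-179.9, -0.1, 175.1]
force: [-0.0, -0.5, 0.1]
grip_width: 0.0388
grasp_force: 0.2
```

>>> jog_arm([
  [[0,0,-0.3,0,0,0,0.5],[0,0,-0.6,0,0,0,0.5],[0,0,-0.867,0,0,0,0.5],[0,0,-0.867,0,0,0,0.5]],
])

```text
time_s: 7.5
tool_pos: [0.667, -0.2405, 0.309]
tool_rot: [-179.8, 0.3, 175.2]
force: [0.5, -0.6, -0.1]
grip_width: 0.0436
grasp_force: 0.0
```

>>> jog_arm([
  [[0.9,0,-0.05,0,0,0,0.4],[0.9,0,-0.05,0,0,0,0.4],[0.9,0,-0.05,0,0,0,0.4]],
])

```text
time_s: 7.8
tool_pos: [0.5706, -0.2333, 0.3086]
tool_rot: [180.0, -0.3, 174.9]
force: [-0.3, -1.0, 0.8]
grip_width: 0.0515
grasp_force: 0.0
```

>>> jog_arm([
  [[0.99,0,0,0,0,0,0.4],[0.99,0,0,0,0,0,0.4],[0.99,0,0,0,0,0,0.4],[0.99,0,0,0,0,0,0.4]],
])

```text
time_s: 8.2
tool_pos: [0.4771, -0.223, 0.3098]
tool_rot: [180.0, 0.0, 175.2]
force: [0.6, -0.3, 0.7]
grip_width: 0.0522
grasp_force: 0.0
```

```bash
python3 - <<'E'
from h import *
sync(); check()
p,P=look("wrist"); cv2.imwrite("pics/w3.png",p[:,:,::-1]); np.savez("w3.npz",p=p,P=P)
E
```

```text
t 8.2 meas [ 0.4771 -0.223   0.3098] [180.    0.  175.2] cmd [ 0.4771 -0.223   0.3098] roterr 0.00 q [-16.   1.  39.  95.  -1.  84. 108.] F [ 0.6 -0.3  0.7] w 0.0522 gf 0.0
```

View pics/w3.png

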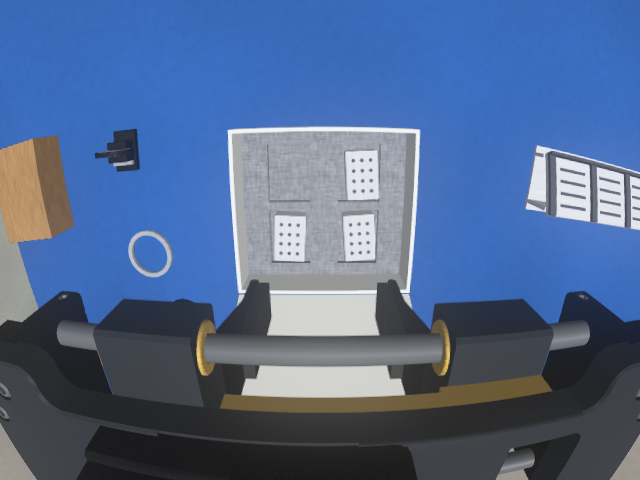

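Wrist view: the lid is open and three tins sit at (361,175), (361,237) and (290,238), with the well at (288,172) empty. I measure the tins.

```bash
cat >> h.py <<'E'
def tins(P,rois,lo=.028,hi=.042):
    out=[]
    for a,b,c,d in rois:
        Q=P[a:b,c:d].reshape(-1,3); Q=Q[(Q[:,2]>lo)&(Q[:,2]<hi)]
        r=cv2.minAreaRect(Q[:,:2].astype(np.float32)*1000); cen=np.array(r[0])/1000
        bx=[(cen-BC)@ux[:2]*1000,(cen-BC)@uy[:2]*1000]
        print("tin",np.round(cen,4),"box xy mm",np.round(bx,1),np.round(r[1],1),"ang %.1f"%r[2],"z %.4f n %d"%(np.median(Q[:,2]),len(Q)))
        out.append(cen)
    return out
E
python3 - <<'E'
from h import *
z=np.load("w3.npz"); P=z['P']
tins(P,[(145,205,335,385),(206,268,335,382),(208,268,266,312)])
print("foam",np.nanmedian(P[190:230,315:335,2]))
# box wall rim check
Q=P[120:300,220:430].reshape(-1,3); Q=Q[(Q[:,2]>.061)&(Q[:,2]<.072)]; print(cv2.minAreaRect(Q[:,:2].astype(np.float32)*1000))
p,T=look("top"); Q=T[225:300,380:460].reshape(-1,3); print(np.nanmax(Q[:,2]))
E
```

```text
tin [ 0.4572 -0.1751] box xy mm [-40.1  44.2] [38.7 57.8] ang 88.3 z 0.0350 n 1617
tin [ 0.5324 -0.1831] box xy mm [35.5 42.5] [38.3 58.7] ang 89.2 z 0.0349 n 1476
tin [ 0.5265 -0.2665] box xy mm [ 36.6 -41.1] [38.3 59.1] ang 82.7 z 0.0348 n 1483
foam 0.01898103032523271
((493.5946350097656, -222.48455810546875), (205.7005615234375, 193.38607788085938), 85.2299575805664)
0.6907652221160053
```

```bash
cat >> h.py <<'E'
from scipy.spatial.transform import Slerp
RB=R.from_euler('z',-10.16,degrees=True).as_matrix()@R.from_euler('y',-20,degrees=True).as_matrix(); RO=np.array([.5036,.2183,.049])
def place(bay,h,x=-.004): # TCP pose for a tin held 13 mm ahead of TCP; h = gap over the bed
    return RO+RB@np.array([x,-.1125+.075*bay,.012+.013+h])
PR=[180,20,169.84]
def route(stops,save=True):
    """stops: (pos,rpy,closure,max step m, rows per call, extra hold rows)"""
    p,Rm=getcmd(); calls=[]
    for (tp,rpy,g,step,n) in stops:
        tp=np.array(tp,float); k=max(1,int(np.ceil(np.linalg.norm(tp-p)/step)))
        sl=Slerp([0,1],R.from_matrix([Rm,rot(rpy)]))
        for i in range(1,k+1):
            calls.append([(p+(tp-p)*i/k,sl(i/k).as_euler('xyz',degrees=True),g)])
        p,Rm=tp,rot(rpy); print("rows",n,"calls",k)
    plan(calls,save)
E
python3 - <<'E'
from h import *
c=[.4572,-.1751]; r=[180,0,178.3]
route([([*c,.20],r,.3,.1,3),([*c,.12],r,.3,.1,3),([*c,.055],r,.3,.1,4),([*c,.035],r,.3,.1,3)])
E
```

```text
rows 3 calls 2
rows 3 calls 1
rows 4 calls 1
rows 3 calls 1
[[[0.12, 0.23, 0.549, 0.0001, 0.0001, -0.0087, 0.3]]]
[[[0.113, 0.233, 0.549, 0.0001, 0.0001, -0.0087, 0.3]]]
[[[0.0, 0.0, 0.8, 0.0, 0.0, 0.0, 0.3]]]
[[[0.0, 0.0, 0.65, 0.0, 0.0, 0.0, 0.3]]]
[[[0.0, 0.0, 0.2, 0.0, 0.0, 0.0, 0.3]]]
```

>>> jog_arm([
  [[0.12,0.23,0.549,0,0,-0.0087,0.3],[0.12,0.23,0.549,0,0,-0.0087,0.3],[0.12,0.23,0.549,0,0,-0.0087,0.3]],
])

```text
time_s: 8.6
tool_pos: [0.4675, -0.198, 0.253]
tool_rot: [-179.9, -0.3, 176.9]
force: [0.0, 0.6, 0.4]
grip_width: 0.0598
grasp_force: 0.0
```

>>> jog_arm([
  [[0.113,0.233,0.549,0,0,-0.0087,0.3],[0.113,0.233,0.549,0,0,-0.0087,0.3],[0.113,0.233,0.549,0,0,-0.0087,0.3]],
])

```text
time_s: 8.9
tool_pos: [0.4578, -0.1752, 0.1999]
tool_rot: [-179.9, -0.2, 178.4]
force: [0.2, -0.8, 1.2]
grip_width: 0.0606
grasp_force: 0.0
```

>>> jog_arm([
  [[0,0,0.4,0,0,0,0.3],[0,0,0.8,0,0,0,0.3],[0,0,0.8,0,0,0,0.3],[0,0,0.8,0,0,0,0.3]],
])

```text
time_s: 9.3
tool_pos: [0.4591, -0.1767, 0.1219]
tool_rot: [-179.9, 0.0, 178.3]
force: [0.7, 0.5, 0.8]
grip_width: 0.061
grasp_force: 0.0
```

```bash
python3 - <<'E'
from h import *
sync(); check()
c=[.4572,-.1751]; r=[180,0,178.3]
route([([*c,.055],r,.3,.1,4),([*c,.035],r,.3,.1,3)])
E
```

```text
t 9.3 meas [ 0.4591 -0.1767  0.1219] [-179.9    0.   178.3] cmd [ 0.4591 -0.1767  0.1219] roterr 0.00 q [-18.   4.  37. 114.  -3.  62. 109.] F [0.7 0.5 0.8] w 0.0610 gf 0.0
rows 4 calls 1
rows 3 calls 1
[[[0.019, 0.017, 0.669, -0.0008, 0.0001, -0.0002, 0.3]]]
[[[0.0, 0.0, 0.2, 0.0, 0.0, 0.0, 0.3]]]
```

>>> jog_arm([
  [[0.01,0.01,0.35,0,0,0,0.3],[0.01,0.01,0.67,0,0,0,0.3],[0.01,0.01,0.67,0,0,0,0.3]],
])

```text
time_s: 9.6
tool_pos: [0.4561, -0.1744, 0.0525]
tool_rot: [-179.9, -0.2, 178.3]
force: [-0.5, 0.8, 0.5]
grip_width: 0.0608
grasp_force: 0.0
```

>>> jog_arm([
  [[0,0,0.1,0,0,0,0.3],[0,0,0.2,0,0,0,0.3],[0,0,0.2,0,0,0,0.3]],
])

```text
time_s: 9.9
tool_pos: [0.4567, -0.1744, 0.033]
tool_rot: [-179.9, -0.1, 178.3]
force: [-0.1, -0.4, -0.2]
grip_width: 0.0612
grasp_force: 0.0
```

>>> jog_arm([
  [[0,0,0,0,0,0,0.8],[0,0,0,0,0,0,0.8],[0,0,0,0,0,0,0.8],[0,0,0,0,0,0,0.8],[0,0,0,0,0,0,0.8]],
], grip_force=30)

```text
time_s: 10.4
tool_pos: [0.4567, -0.1746, 0.0331]
tool_rot: [-179.9, -0.0, 178.3]
force: [0.3, -0.1, 1.8]
grip_width: 0.0378
grasp_force: 30.0
```

```bash
python3 - <<'E'
from h import *
check(); c=[.4572,-.1751]; r=[180,0,178.3]
q=place(2,.07); m=[.47,-.03,.21]
route([([*c,.12],r,.8,.1,3),(m,r,.8,.1,3),([q[0]-.0,q[1],q[2]+.05],PR,.8,.09,4)])
E
```

```text
t 10.4 meas [ 0.4567 -0.1746  0.0331] [-179.9   -0.   178.3] cmd [ 0.4572 -0.1751  0.035 ] roterr 0.08 q [-16.  12.  36. 119.  -9.  51. 114.] F [ 0.3 -0.1  1.8] w 0.0378 gf 30.0
rows 3 calls 1
rows 3 calls 2
rows 4 calls 4
[[[0.0, 0.0, -0.85, 0.0, 0.0, 0.0, 0.8]]]
[[[-0.042, 0.727, -0.45, 0.0, 0.0, 0.0, 0.8]]]
[[[-0.043, 0.727, -0.45, 0.0, 0.0, 0.0, 0.8]]]
[[[0.01, 0.729, 0.057, 0.002, -0.0277, 0.0117, 0.8]]]
[[[0.042, 0.729, 0.051, 0.0021, -0.0277, 0.0116, 0.8]]]
[[[0.072, 0.726, 0.041, 0.002, -0.0278, 0.0116, 0.8]]]
[[[0.102, 0.724, 0.029, 0.0021, -0.0277, 0.0117, 0.8]]]
```

>>> jog_arm([
  [[0,0,-0.4,0,0,0,0.8],[0,0,-0.85,0,0,0,0.8],[0,0,-0.85,0,0,0,0.8]],
])

```text
time_s: 10.7
tool_pos: [0.4604, -0.1756, 0.123]
tool_rot: [-179.9, 0.5, 178.3]
force: [0.7, -0.2, 0.1]
grip_width: 0.0377
grasp_force: 30.0
```

>>> jog_arm([
  [[-0.02,0.36,-0.22,0,0,0,0.8],[-0.042,0.727,-0.45,0,0,0,0.8],[-0.042,0.727,-0.45,0,0,0,0.8]],
])

```text
time_s: 11.0
tool_pos: [0.4652, -0.0963, 0.1648]
tool_rot: [179.9, 0.2, 178.8]
force: [1.3, 0.3, -0.8]
grip_width: 0.0379
grasp_force: 30.0
```

>>> jog_arm([
  [[-0.02,0.36,-0.22,0,0,0,0.8],[-0.043,0.727,-0.45,0,0,0,0.8],[-0.043,0.727,-0.45,0,0,0,0.8]],
])

```text
time_s: 11.3
tool_pos: [0.4712, -0.0237, 0.2095]
tool_rot: [179.9, 0.2, 178.8]
force: [-0.3, 0.2, -0.7]
grip_width: 0.0381
grasp_force: 30.0
```

>>> jog_arm([
  [[0.005,0.365,0.028,0.001,-0.014,0.006,0.8],[0.01,0.729,0.057,0.002,-0.0277,0.0117,0.8],[0.01,0.729,0.057,0.002,-0.0277,0.0117,0.8]],
])

```text
time_s: 11.6
tool_pos: [0.4686, 0.0485, 0.2001]
tool_rot: [-179.7, 4.8, 176.7]
force: [-0.3, 0.3, -0.8]
grip_width: 0.0377
grasp_force: 30.0
```

>>> jog_arm([
  [[0.02,0.365,0.025,0.001,-0.014,0.006,0.8],[0.042,0.729,0.051,0.0021,-0.0277,0.0116,0.8],[0.042,0.729,0.051,0.0021,-0.0277,0.0116,0.8]],
])

```text
time_s: 11.9
tool_pos: [0.4697, 0.1209, 0.1943]
tool_rot: [-179.6, 9.8, 174.6]
force: [0.1, -0.0, -0.8]
grip_width: 0.0376
grasp_force: 30.0
```

>>> jog_arm([
  [[0.036,0.363,0.02,0.001,-0.014,0.006,0.8],[0.072,0.726,0.041,0.002,-0.0278,0.0116,0.8],[0.072,0.726,0.041,0.002,-0.0278,0.0116,0.8]],
])

```text
time_s: 12.2
tool_pos: [0.4709, 0.1935, 0.1885]
tool_rot: [-179.6, 14.8, 172.5]
force: [0.1, 0.2, -1.5]
grip_width: 0.0376
grasp_force: 30.0
```

>>> jog_arm([
  [[0.05,0.362,0.015,0.001,-0.014,0.006,0.8],[0.102,0.724,0.029,0.0021,-0.0277,0.0117,0.8],[0.102,0.724,0.029,0.0021,-0.0277,0.0117,0.8],[0.102,0.724,0.029,0.0021,-0.0277,0.0117,0.8]],
])

```text
time_s: 12.6
tool_pos: [0.4736, 0.2614, 0.1831]
tool_rot: [-179.7, 19.8, 170.0]
force: [0.6, -0.5, -1.3]
grip_width: 0.0375
grasp_force: 30.0
```

```bash
python3 - <<'E'
from h import *
check()
route([(place(2,.04),PR,.8,.1,4),(place(2,.002),PR,.8,.1,4)])
E
```

```text
t 12.6 meas [0.4736 0.2614 0.1831] [-179.7   19.8  170. ] cmd [0.4745 0.2616 0.1869] roterr 0.32 q [-44.  -2.   2. 115.  19.  56.  29.] F [ 0.6 -0.5 -1.3] w 0.0375 gf 30.0
rows 4 calls 1
rows 4 calls 1
[[[0.171, 0.0, 0.77, 0.0, 0.0, 0.0, 0.8]]]
[[[0.0, 0.0, 0.38, 0.0, 0.0, 0.0, 0.8]]]
```

>>> jog_arm([
  [[0.086,0,0.385,0,0,0,0.8],[0.171,0,0.77,0,0,0,0.8],[0.171,0,0.77,0,0,0,0.8],[0.171,0,0.77,0,0,0,0.8]],
])

```text
time_s: 13.0
tool_pos: [0.4842, 0.2585, 0.106]
tool_rot: [-179.8, 19.9, 169.8]
force: [-0.1, 0.8, -0.5]
grip_width: 0.0379
grasp_force: 30.0
```

>>> jog_arm([
  [[0,0,0.1,0,0,0,0.8],[0,0,0.2,0,0,0,0.8],[0,0,0.3,0,0,0,0.8],[0,0,0.3,0,0,0,0.8]],
])

```text
time_s: 13.4
tool_pos: [0.4935, 0.258, 0.0766]
tool_rot: [-179.8, 19.9, 169.9]
force: [-1.1, -0.6, -1.4]
grip_width: 0.0377
grasp_force: 30.0
```

```bash
python3 - <<'E'
from h import *
o=env.get_obs(); q=RB.T@(o['tool_pos']-RO)*1000; print("TCP in bed mm",q,"F",o['force'],o['grip_width'],o['tool_rot'])
E
```

```text
TCP in bed mm [-6.5097439  37.26311544 31.71983432] F [-1.11177079 -0.58174421 -1.37144677] 0.03774303780895112 [-179.82368345   19.85564672  169.88698764]
```

>>> jog_arm([
  [[-0.02,0,0.03,0,0,0,0.8],[-0.02,0,0.07,0,0,0,0.8],[-0.02,0,0.07,0,0,0,0.8]],
])

```text
time_s: 13.7
tool_pos: [0.4979, 0.2578, 0.0716]
tool_rot: [-179.9, 19.9, 169.9]
force: [-0.0, -0.1, -1.4]
grip_width: 0.0376
grasp_force: 30.0
```

```bash
python3 - <<'E'
from h import *
o=env.get_obs(); q=RB.T@(o['tool_pos']-RO)*1000; print("TCP in bed mm",q,"F",o['force'],o['grip_width'],o['tool_rot'])
E
```

```text
TCP in bed mm [-4.06364839 37.92894528 25.5122729 ] F [-0.04657576 -0.10183525 -1.41272108] 0.037619887929252326 [-179.90224395   19.91037076  169.88620614]
```

>>> jog_arm([
  [[0,0,0.02,0,0,0,0.8],[0,0,0.02,0,0,0,0.8],[0,0,0.02,0,0,0,0.4],[0,0,0.02,0,0,0,0.4],[0,0,0.02,0,0,0,0.4]],
])

```text
time_s: 14.2
tool_pos: [0.4988, 0.2581, 0.0704]
tool_rot: [-180.0, 20.0, 169.9]
force: [-1.2, 0.5, -0.3]
grip_width: 0.0502
grasp_force: 0.0
```

>>> jog_arm([
  [[0,0,-0.2,0,0,0,0.4],[0,0,-0.5,0,0,0,0.4],[0,0,-0.95,0,0,0,0.4],[0,0,-0.95,0,0,0,0.4]],
])

```text
time_s: 14.6
tool_pos: [0.4682, 0.2672, 0.1657]
tool_rot: [179.5, 20.3, 169.9]
force: [1.3, 1.6, 0.7]
grip_width: 0.0524
grasp_force: 0.0
```

```bash
python3 - <<'E'
from h import *
sync(); check()
p,P=look("wrist"); cv2.imwrite("pics/w4.png",p[:,:,::-1])
r=[180,0,179.2]; c=[.5324,-.1831]
m=[.47,-.03,.21]
route([([.475,.22,.21],[180,15,171],.3,.1,3),(m,[180,0,178],.3,.1,3),([*c,.19],r,.3,.1,3),([*c,.12],r,.3,.1,3)])
E
```

```text
t 14.6 meas [0.4682 0.2672 0.1657] [179.5  20.3 169.9] cmd [0.4682 0.2672 0.1657] roterr 0.00 q [-45.  -2.   2. 117.  20.  54.  27.] F [1.3 1.6 0.7] w 0.0524 gf 0.0
rows 3 calls 1
rows 3 calls 3
rows 3 calls 2
rows 3 calls 1
[[[-0.294, -0.449, -0.367, 0.0006, 0.0294, -0.006, 0.3]]]
[[[-0.11, -0.826, 0.03, -0.0017, 0.0278, -0.0128, 0.3]]]
[[[-0.078, -0.83, 0.016, -0.0017, 0.0277, -0.0129, 0.3]]]
[[[-0.046, -0.832, 0.007, -0.0017, 0.0277, -0.0129, 0.3]]]
[[[-0.339, -0.754, 0.1, 0.0, 0.0, -0.0034, 0.3]]]
[[[-0.331, -0.758, 0.101, 0.0, 0.0, -0.0033, 0.3]]]
[[[0.001, 0.0, 0.7, 0.0, 0.0, 0.0, 0.3]]]
```

View pics/w4.png

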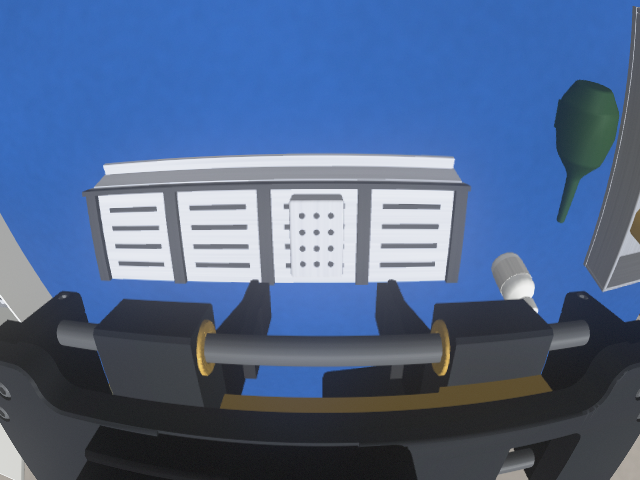

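The tin lies flat and centred in bay 2, at (317,237) between the ribs. Next I go for the second tin and re-measure it above the box.

>>> jog_arm([
  [[-0.294,-0.449,-0.367,0,0.0294,-0.006,0.3],[-0.294,-0.449,-0.367,0,0.0294,-0.006,0.3],[-0.294,-0.449,-0.367,0,0.0294,-0.006,0.3]],
])

```text
time_s: 14.95
tool_pos: [0.4757, 0.2148, 0.2054]
tool_rot: [-179.7, 14.8, 170.7]
force: [0.7, 2.1, -0.2]
grip_width: 0.06
grasp_force: 0.0
```

>>> jog_arm([
  [[-0.11,-0.826,0.03,-0.0017,0.0278,-0.0128,0.3],[-0.11,-0.826,0.03,-0.0017,0.0278,-0.0128,0.3],[-0.11,-0.826,0.03,-0.0017,0.0278,-0.0128,0.3]],
])

```text
time_s: 15.25
tool_pos: [0.4714, 0.129, 0.2024]
tool_rot: [-179.3, 9.5, 172.9]
force: [0.3, 0.1, -0.3]
grip_width: 0.0611
grasp_force: 0.0
```

>>> jog_arm([
  [[-0.078,-0.83,0.016,-0.0017,0.0277,-0.0129,0.3],[-0.078,-0.83,0.016,-0.0017,0.0277,-0.0129,0.3],[-0.078,-0.83,0.016,-0.0017,0.0277,-0.0129,0.3]],
])

```text
time_s: 15.55
tool_pos: [0.4696, 0.0465, 0.2033]
tool_rot: [-179.3, 4.5, 175.2]
force: [0.3, 0.4, -1.0]
grip_width: 0.0608
grasp_force: 0.0
```

>>> jog_arm([
  [[-0.046,-0.832,0.007,-0.0017,0.0277,-0.0129,0.3],[-0.046,-0.832,0.007,-0.0017,0.0277,-0.0129,0.3],[-0.046,-0.832,0.007,-0.0017,0.0277,-0.0129,0.3]],
])

```text
time_s: 15.85
tool_pos: [0.4679, -0.0363, 0.2041]
tool_rot: [-179.5, -0.5, 177.5]
force: [0.4, 0.2, -0.4]
grip_width: 0.0609
grasp_force: 0.0
```

>>> jog_arm([
  [[-0.339,-0.754,0.1,0,0,-0.0034,0.3],[-0.339,-0.754,0.1,0,0,-0.0034,0.3],[-0.339,-0.754,0.1,0,0,-0.0034,0.3]],
])

```text
time_s: 16.15
tool_pos: [0.4995, -0.1118, 0.1939]
tool_rot: [-179.5, -0.5, 178.3]
force: [-0.1, 0.3, -0.4]
grip_width: 0.0608
grasp_force: 0.0
```

>>> jog_arm([
  [[-0.331,-0.758,0.101,0,0,-0.0033,0.3],[-0.331,-0.758,0.101,0,0,-0.0033,0.3],[-0.331,-0.758,0.101,0,0,-0.0033,0.3],[-0.331,-0.758,0.101,0,0,-0.0033,0.3]],
])

```text
time_s: 16.55
tool_pos: [0.5303, -0.1839, 0.1842]
tool_rot: [-179.7, -0.6, 179.2]
force: [0.3, 0.3, -0.2]
grip_width: 0.0608
grasp_force: 0.0
```

```bash
cat >> h.py <<'E'
def tinsbox(P):
    "tins in the box from a cloud: blobs with height in tin range inside the box"
    d=P[...,:2]-BC; bx=d@ux[:2]; by=d@uy[:2]
    m=((abs(bx)<.09)&(abs(by)<.095)&(P[...,2]>.026)&(P[...,2]<.05)).astype(np.uint8)
    n,l,st,_=cv2.connectedComponentsWithStats(m)
    for i in range(1,n):
        if st[i,4]<300: continue
        Q=P[l==i]; r=cv2.minAreaRect(Q[:,:2].astype(np.float32)*1000); c=np.array(r[0])/1000
        b=cv2.boxPoints(r); e=max((b[1]-b[0],b[2]-b[1]),key=np.linalg.norm); y=np.degrees(np.arctan2(e[1],e[0]))
        y=(y+90)%180-90
        print("tin",np.round(c,4),"size",np.round(r[1],1),"long yaw %.1f"%y,"z %.4f n %d"%(np.median(Q[:,2]),st[i,4]))
E
python3 - <<'E'
from h import *
check(); p,P=look("wrist"); tinsbox(P); cv2.imwrite("pics/w5.png",p[:,:,::-1])
p,P=look("side"); tinsbox(P)
E
```

```text
t 16.6 meas [ 0.5303 -0.1839  0.1842] [-179.7   -0.6  179.2] cmd [ 0.5324 -0.1831  0.12  ] roterr 0.63 q [-16.  11.  37. 101.  -6.  71. 111.] F [ 0.3  0.3 -0.2] w 0.0608 gf 0.0
tin [ 0.5268 -0.2669] size [38.4 58.8] long yaw -7.2 z 0.0349 n 2896
tin [ 0.5328 -0.1828] size [38.5 57.5] long yaw -1.0 z 0.0350 n 3038
tin [ 0.5858 -0.191 ] size [92.3  1.2] long yaw 85.3 z 0.0360 n 404
tin [ 0.5278 -0.268 ] size [44.1 57.2] long yaw -7.3 z 0.0342 n 303
```

```bash
python3 - <<'E'
from h import *
sync(); r=[180,0,179]; c=[.5328,-.1828]
route([([*c,.11],r,.3,.1,3),([*c,.055],r,.3,.1,3),([*c,.036],r,.3,.1,3)])
E
```

```text
rows 3 calls 1
rows 3 calls 1
rows 3 calls 1
[[[-0.03, 0.007, 0.748, -0.0013, -0.0027, 0.0016, 0.3]]]
[[[0.0, 0.0, 0.55, 0.0, 0.0, 0.0, 0.3]]]
[[[0.0, 0.0, 0.19, 0.0, 0.0, 0.0, 0.3]]]
```

>>> jog_arm([
  [[-0.03,0.007,0.37,-0.001,-0.0027,0.0016,0.3],[-0.03,0.007,0.748,-0.001,-0.0027,0.0016,0.3],[-0.03,0.007,0.748,-0.001,-0.0027,0.0016,0.3]],
])

```text
time_s: 16.95
tool_pos: [0.5292, -0.1824, 0.1063]
tool_rot: [180.0, -0.5, 179.0]
force: [-1.1, 0.5, 0.3]
grip_width: 0.0609
grasp_force: 0.0
```

>>> jog_arm([
  [[0,0,0.27,0,0,0,0.3],[0,0,0.55,0,0,0,0.3],[0,0,0.55,0,0,0,0.3]],
])

```text
time_s: 17.25
tool_pos: [0.5312, -0.1841, 0.0543]
tool_rot: [-180.0, -0.2, 178.9]
force: [-0.7, 0.7, -0.0]
grip_width: 0.0606
grasp_force: 0.0
```

```bash
python3 - <<'E'
from h import *
check()
E
```

```text
t 17.2 meas [ 0.5312 -0.1841  0.0543] [-180.    -0.2  178.9] cmd [ 0.5328 -0.1828  0.036 ] roterr 0.22 q [-14.  19.  35. 108. -13.  57. 116.] F [-0.7  0.7 -0. ] w 0.0606 gf 0.0
```

>>> jog_arm([
  [[-0.01,0.01,0.1,0,0,0,0.3],[-0.01,0.01,0.19,0,0,0,0.3],[-0.01,0.01,0.19,0,0,0,0.3]],
])

```text
time_s: 17.55
tool_pos: [0.5339, -0.185, 0.0369]
tool_rot: [-179.9, 0.1, 178.8]
force: [-0.7, -0.0, -0.2]
grip_width: 0.0611
grasp_force: 0.0
```

>>> jog_arm([
  [[0,0,0,0,0,0,0.8],[0,0,0,0,0,0,0.8],[0,0,0,0,0,0,0.8],[0,0,0,0,0,0,0.8],[0,0,0,0,0,0,0.8]],
], grip_force=30)

```text
time_s: 18.05
tool_pos: [0.5341, -0.1854, 0.0373]
tool_rot: [-179.9, 0.1, 178.8]
force: [0.0, 1.6, 2.6]
grip_width: 0.0378
grasp_force: 30.0
```

```bash
python3 - <<'E'
from h import *
sync(); check(); c=[.5328,-.1828]; r=[180,0,179]
q=place(1,.07); m=[.48,-.06,.20]
route([([*c,.12],r,.8,.1,3),(m,r,.8,.1,3),([q[0]-.0,q[1],q[2]+.02],PR,.8,.09,4)])
E
```

```text
t 18.1 meas [ 0.5341 -0.1854  0.0373] [-1.799e+02  1.000e-01  1.788e+02] cmd [ 0.5341 -0.1854  0.0373] roterr 0.00 q [-13.  21.  34. 108. -14.  55. 117.] F [0.  1.6 2.6] w 0.0378 gf 30.0
rows 3 calls 1
rows 3 calls 2
rows 4 calls 3
[[[0.012, 0.023, -0.827, -0.0007, 0.0006, -0.0011, 0.8]]]
[[[0.275, 0.61, -0.4, 0.0, 0.0, 0.0, 0.8]]]
[[[0.275, 0.609, -0.4, 0.0, 0.0, 0.0, 0.8]]]
[[[0.076, 0.825, 0.143, 0.0029, -0.037, 0.0168, 0.8]]]
[[[0.136, 0.82, 0.124, 0.003, -0.0369, 0.0168, 0.8]]]
[[[0.192, 0.813, 0.097, 0.0029, -0.037, 0.0167, 0.8]]]
```

>>> jog_arm([
  [[0,0,-0.4,0,0,0,0.8],[0,0,-0.827,0,0,0,0.8],[0,0,-0.827,0,0,0,0.8]],
])

```text
time_s: 18.35
tool_pos: [0.5374, -0.1869, 0.1252]
tool_rot: [-179.8, 0.7, 178.8]
force: [0.7, -0.4, -1.0]
grip_width: 0.0381
grasp_force: 30.0
```

>>> jog_arm([
  [[0.137,0.305,-0.2,0,0,0,0.8],[0.275,0.61,-0.4,0,0,0,0.8],[0.275,0.61,-0.4,0,0,0,0.8]],
])

```text
time_s: 18.65
tool_pos: [0.5079, -0.1192, 0.1609]
tool_rot: [179.9, 0.2, 179.1]
force: [-0.2, -0.5, -1.2]
grip_width: 0.0378
grasp_force: 30.0
```

>>> jog_arm([
  [[0.137,0.305,-0.2,0,0,0,0.8],[0.275,0.61,-0.4,0,0,0,0.8],[0.275,0.61,-0.4,0,0,0,0.8]],
])

```text
time_s: 18.95
tool_pos: [0.4816, -0.0578, 0.2008]
tool_rot: [180.0, 0.2, 179.1]
force: [1.1, 0.5, -0.5]
grip_width: 0.0375
grasp_force: 30.0
```

>>> jog_arm([
  [[0.038,0.41,0.07,0.0015,-0.0185,0.0084,0.8],[0.076,0.825,0.143,0.003,-0.037,0.0168,0.8],[0.076,0.825,0.143,0.003,-0.037,0.0168,0.8]],
])

```text
time_s: 19.25
tool_pos: [0.4728, 0.0258, 0.1824]
tool_rot: [-179.6, 6.6, 176.3]
force: [-0.1, 1.0, 0.3]
grip_width: 0.0375
grasp_force: 30.0
```

>>> jog_arm([
  [[0.068,0.41,0.062,0.0015,-0.0185,0.0084,0.8],[0.136,0.82,0.124,0.003,-0.037,0.0168,0.8],[0.136,0.82,0.124,0.003,-0.037,0.0168,0.8]],
])

```text
time_s: 19.55
tool_pos: [0.4669, 0.1078, 0.1678]
tool_rot: [-179.4, 13.3, 173.3]
force: [-0.5, -1.2, -0.1]
grip_width: 0.0378
grasp_force: 30.0
```

>>> jog_arm([
  [[0.096,0.406,0.048,0.0015,-0.0185,0.0084,0.8],[0.192,0.813,0.097,0.003,-0.037,0.0168,0.8],[0.192,0.813,0.097,0.003,-0.037,0.0168,0.8],[0.192,0.813,0.097,0.003,-0.037,0.0168,0.8]],
])

```text
time_s: 19.95
tool_pos: [0.4631, 0.1853, 0.1542]
tool_rot: [-179.7, 20.0, 169.9]
force: [0.8, -1.1, -0.7]
grip_width: 0.0379
grasp_force: 30.0
```

```bash
python3 - <<'E'
from h import *
sync(); check()
q=RO+RB@np.array([-.003,-.0375,.012+.015+.010])
route([(q,PR,.8,.1,4)])
E
```

```text
t 19.9 meas [0.4631 0.1853 0.1542] [-179.7   20.   169.9] cmd [0.4631 0.1853 0.1542] roterr 0.00 q [-41.  -8.   5. 124.  19.  51.  34.] F [ 0.8 -1.1 -0.7] w 0.0379 gf 30.0
rows 4 calls 1
[[[0.07, 0.025, 0.735, -0.0018, 0.0, 0.0001, 0.8]]]
```

>>> jog_arm([
  [[0.035,0.0125,0.37,-0.0018,0,0,0.8],[0.07,0.025,0.735,-0.0018,0,0,0.8],[0.07,0.025,0.735,-0.0018,0,0,0.8],[0.07,0.025,0.735,-0.0018,0,0,0.8]],
])

```text
time_s: 20.35
tool_pos: [0.4827, 0.1827, 0.0837]
tool_rot: [180.0, 20.0, 169.6]
force: [1.2, -0.4, 0.3]
grip_width: 0.0375
grasp_force: 30.0
```

```bash
python3 - <<'E'
from h import *
o=env.get_obs(); q=RB.T@(o['tool_pos']-RO)*1000; print("TCP in bed mm",q,"F",o['force'],o['grip_width'],o['tool_rot'])
E
```

```text
TCP in bed mm [ -1.57075723 -38.78152494  37.52990439] F [ 1.21428732 -0.40125197  0.30013099] 0.03753853694889457 [179.95729201  20.04532613 169.56753947]
```

>>> jog_arm([
  [[0.01,0.01,0.04,0,0,0,0.8],[0.01,0.01,0.085,0,0,0,0.8],[0.01,0.01,0.085,0,0,0,0.8]],
])

```text
time_s: 20.65
tool_pos: [0.4848, 0.1855, 0.0763]
tool_rot: [179.8, 20.2, 169.7]
force: [0.6, 0.5, -0.3]
grip_width: 0.0376
grasp_force: 30.0
```

```bash
python3 - <<'E'
from h import *
o=env.get_obs(); q=RB.T@(o['tool_pos']-RO)*1000; print("TCP in bed mm",q,"F",o['force'],o['grip_width'],o['tool_rot'])
E
```

```text
TCP in bed mm [ -2.63899215 -35.57794674  30.01520331] F [ 0.55030157  0.46388693 -0.30097296] 0.037557290603859185 [179.79176277  20.16456024 169.6733756 ]
```

Gap is about 3 mm with no contact. I lower 2 mm, release and retreat.

>>> jog_arm([
  [[0,0,0.02,0,0,0,0.8],[0,0,0.02,0,0,0,0.8],[0,0,0.02,0,0,0,0.4],[0,0,0.02,0,0,0,0.4],[0,0,0.02,0,0,0,0.4]],
])

```text
time_s: 21.15
tool_pos: [0.4851, 0.1853, 0.0739]
tool_rot: [179.8, 20.1, 169.7]
force: [0.2, 0.3, -0.2]
grip_width: 0.0503
grasp_force: 0.0
```

>>> jog_arm([
  [[0,0,-0.2,0,0,0,0.4],[0,0,-0.5,0,0,0,0.4],[0,0,-0.95,0,0,0,0.4],[0,0,-0.95,0,0,0,0.4]],
])

```text
time_s: 21.55
tool_pos: [0.4547, 0.1937, 0.169]
tool_rot: [179.4, 20.5, 169.6]
force: [1.5, 1.6, 1.0]
grip_width: 0.0521
grasp_force: 0.0
```

```bash
cat >> h.py <<'E'
def tinsrack(P):
    B=(P-RO)@RB  # bed coordinates
    m=((abs(B[...,0])<.06)&(abs(B[...,1])<.17)&(B[...,2]>.016)&(B[...,2]<.05)).astype(np.uint8)
    n,l,st,_=cv2.connectedComponentsWithStats(m)
    for i in range(1,n):
        if st[i,4]<150: continue
        Q=B[l==i]; r=cv2.minAreaRect(Q[:,:2].astype(np.float32)*1000)
        b=cv2.boxPoints(r); e=max((b[1]-b[0],b[2]-b[1]),key=np.linalg.norm); y=np.degrees(np.arctan2(e[1],e[0]))
        A=np.c_[Q[:,:2],np.ones(len(Q))]; s=np.linalg.lstsq(A,Q[:,2],rcond=None)[0]
        print("rack tin bed xy mm",np.round(r[0],1),"size",np.round(r[1],1),"long %.1f"%((y+90)%180-90),"z top mm %.1f"%(np.median(Q[:,2])*1000),"tilt deg",np.round(np.degrees(s[:2]),1),st[i,4])
E
python3 - <<'E'
from h import *
sync(); check()
p,P=look("wrist"); tinsrack(P); cv2.imwrite("pics/w6.png",p[:,:,::-1])
p,P=look("top"); tinsbox(P); tinsrack(P)
r=[180,0,172.8]; c=[.5268,-.2669]
route([([.47,.16,.20],[180,15,171],.3,.1,3),([.47,-.03,.205],[180,0,175],.3,.1,3),([*c,.19],r,.3,.1,3)])
E
```

```text
t 21.6 meas [0.4547 0.1937 0.169 ] [179.4  20.5 169.6] cmd [0.4547 0.1937 0.169 ] roterr 0.00 q [-41.  -9.   4. 124.  19.  53.  33.] F [1.5 1.6 1. ] w 0.0521 gf 0.0
rack tin bed xy mm [ -4.2 -35. ] size [38.  57.4] long -0.4 z top mm 25.1 tilt deg [0.7 0. ] 4103
rack tin bed xy mm [-4.  38.4] size [58.  38.8] long 0.0 z top mm 25.2 tilt deg [0.8 1.9] 3921
tin [ 0.5271 -0.2667] size [38.7 58. ] long yaw -8.0 z 0.0330 n 300
rack tin bed xy mm [ 0.8 39.2] size [52.2 39.3] long 1.3 z top mm 23.3 tilt deg [-0.9 -0.1] 255
rack tin bed xy mm [ -0.  -34.6] size [37.8 52.5] long -1.2 z top mm 23.5 tilt deg [0.1 1.2] 261
rows 3 calls 1
rows 3 calls 2
rows 3 calls 3
[[[-0.307, -0.301, -0.219, 0.0012, 0.0307, -0.007, 0.3]]]
[[[-0.15, -0.938, 0.014, -0.0015, 0.0416, -0.0111, 0.3]]]
[[[-0.117, -0.943, -0.008, -0.0014, 0.0417, -0.011, 0.3]]]
[[[-0.258, -0.771, 0.05, 0.0, 0.0, 0.0041, 0.3]]]
[[[-0.267, -0.766, 0.05, 0.0, 0.0, 0.004, 0.3]]]
[[[-0.277, -0.764, 0.051, 0.0, 0.0, 0.0041, 0.3]]]
```

Both tins are placed well. Now for the third.

>>> jog_arm([
  [[-0.307,-0.301,-0.219,0.001,0.0307,-0.007,0.3],[-0.307,-0.301,-0.219,0.001,0.0307,-0.007,0.3],[-0.307,-0.301,-0.219,0.001,0.0307,-0.007,0.3]],
])

```text
time_s: 21.95
tool_pos: [0.4695, 0.1559, 0.1939]
tool_rot: [-179.6, 14.6, 170.7]
force: [0.0, 1.9, -1.2]
grip_width: 0.06
grasp_force: 0.0
```

>>> jog_arm([
  [[-0.15,-0.938,0.014,-0.0015,0.0416,-0.011,0.3],[-0.15,-0.938,0.014,-0.0015,0.0416,-0.011,0.3],[-0.15,-0.938,0.014,-0.0015,0.0416,-0.011,0.3]],
])

```text
time_s: 22.25
tool_pos: [0.4681, 0.0558, 0.1957]
tool_rot: [-179.3, 7.0, 172.4]
force: [0.2, 0.2, 0.2]
grip_width: 0.0609
grasp_force: 0.0
```

>>> jog_arm([
  [[-0.117,-0.943,-0.008,-0.0014,0.0417,-0.011,0.3],[-0.117,-0.943,-0.008,-0.0014,0.0417,-0.011,0.3],[-0.117,-0.943,-0.008,-0.0014,0.0417,-0.011,0.3]],
])

```text
time_s: 22.55
tool_pos: [0.4673, -0.0387, 0.1987]
tool_rot: [-179.4, -0.6, 174.3]
force: [0.6, 0.2, 0.0]
grip_width: 0.061
grasp_force: 0.0
```

>>> jog_arm([
  [[-0.258,-0.771,0.05,0,0,0.004,0.3],[-0.258,-0.771,0.05,0,0,0.004,0.3],[-0.258,-0.771,0.05,0,0,0.004,0.3]],
])

```text
time_s: 22.85
tool_pos: [0.486, -0.1153, 0.1939]
tool_rot: [-179.4, -0.5, 173.8]
force: [0.1, -0.2, -0.2]
grip_width: 0.0608
grasp_force: 0.0
```

>>> jog_arm([
  [[-0.267,-0.766,0.05,0,0,0.004,0.3],[-0.267,-0.766,0.05,0,0,0.004,0.3],[-0.267,-0.766,0.05,0,0,0.004,0.3]],
])

```text
time_s: 23.15
tool_pos: [0.5047, -0.1935, 0.1893]
tool_rot: [-179.4, -0.5, 173.1]
force: [0.0, 0.5, -0.1]
grip_width: 0.0612
grasp_force: 0.0
```

>>> jog_arm([
  [[-0.277,-0.764,0.051,0,0,0.004,0.3],[-0.277,-0.764,0.051,0,0,0.004,0.3],[-0.277,-0.764,0.051,0,0,0.004,0.3],[-0.277,-0.764,0.051,0,0,0.004,0.3]],
])

```text
time_s: 23.55
tool_pos: [0.524, -0.2676, 0.1844]
tool_rot: [-179.7, -0.6, 172.7]
force: [-0.2, 0.1, 0.7]
grip_width: 0.0609
grasp_force: 0.0
```

```bash
python3 - <<'E'
from h import *
sync(); check(); p,P=look("wrist"); tinsbox(P)
r=[180,0,172.8]; c=[.5269,-.2669]
route([([*c,.11],r,.3,.1,3),([*c,.055],r,.3,.1,3)])
E
```

```text
t 23.6 meas [ 0.524  -0.2676  0.1844] [-179.7   -0.6  172.7] cmd [ 0.524  -0.2676  0.1844] roterr 0.00 q [-11.  16.  42.  97. -10.  72. 116.] F [-0.2  0.1  0.7] w 0.0609 gf 0.0
tin [ 0.5266 -0.2669] size [38.5 57.2] long yaw -7.0 z 0.0349 n 3034
tin [ 0.579  -0.2727] size [103.6   1.3] long yaw 85.3 z 0.0372 n 590
rows 3 calls 1
rows 3 calls 1
[[[-0.035, 0.014, 0.744, -0.0017, -0.0032, -0.0004, 0.3]]]
[[[0.0, 0.0, 0.55, 0.0, 0.0, 0.0, 0.3]]]
```

>>> jog_arm([
  [[-0.035,0.014,0.37,-0.0015,-0.003,0,0.3],[-0.035,0.014,0.744,-0.0015,-0.003,0,0.3],[-0.035,0.014,0.744,-0.0015,-0.003,0,0.3]],
])

```text
time_s: 23.9
tool_pos: [0.5243, -0.2642, 0.1066]
tool_rot: [179.9, -0.4, 172.9]
force: [-0.3, 0.6, -0.5]
grip_width: 0.061
grasp_force: 0.0
```

>>> jog_arm([
  [[0,0,0.27,0,0,0,0.3],[0,0,0.55,0,0,0,0.3],[0,0,0.55,0,0,0,0.3]],
])

```text
time_s: 24.2
tool_pos: [0.5261, -0.2663, 0.0547]
tool_rot: [180.0, -0.2, 172.8]
force: [-0.7, 0.8, -0.4]
grip_width: 0.0608
grasp_force: 0.0
```

```bash
python3 - <<'E'
from h import *
check()
E
```

```text
t 24.2 meas [ 0.5261 -0.2663  0.0547] [180.   -0.2 172.8] cmd [ 0.5269 -0.2669  0.055 ] roterr 0.17 q [ -8.  24.  39. 104. -17.  58. 121.] F [-0.7  0.8 -0.4] w 0.0608 gf 0.0
```

>>> jog_arm([
  [[0,0,0.1,0,0,0,0.3],[0,0,0.2,0,0,0,0.3],[0,0,0.2,0,0,0,0.3]],
])

```text
time_s: 24.5
tool_pos: [0.5273, -0.2688, 0.0363]
tool_rot: [-179.9, 0.1, 172.7]
force: [-0.2, -0.2, 0.5]
grip_width: 0.0612
grasp_force: 0.0
```

>>> jog_arm([
  [[0,0,0,0,0,0,0.8],[0,0,0,0,0,0,0.8],[0,0,0,0,0,0,0.8],[0,0,0,0,0,0,0.8],[0,0,0,0,0,0,0.8]],
], grip_force=30)

```text
time_s: 25.0
tool_pos: [0.5277, -0.2694, 0.0369]
tool_rot: [-179.9, 0.1, 172.7]
force: [-0.7, 1.3, 2.1]
grip_width: 0.0375
grasp_force: 30.0
```

```bash
python3 - <<'E'
from h import *
sync(); check(); c=[.5269,-.2669]; r=[180,0,172.8]
q=place(0,.07); m=[.48,-.10,.20]
route([([*c,.12],r,.8,.1,3),(m,r,.8,.1,3),([q[0]-.0,q[1],q[2]+.02],PR,.8,.09,4)])
E
```

```text
t 25.0 meas [ 0.5277 -0.2694  0.0369] [-1.799e+02  1.000e-01  1.727e+02] cmd [ 0.5277 -0.2694  0.0369] roterr 0.00 q [ -7.  25.  39. 105. -19.  56. 122.] F [-0.7  1.3  2.1] w 0.0375 gf 30.0
rows 3 calls 1
rows 3 calls 2
rows 4 calls 3
[[[0.009, 0.022, -0.831, -0.0006, 0.0008, -0.0005, 0.8]]]
[[[0.337, 0.799, -0.4, 0.0, 0.0, 0.0, 0.8]]]
[[[0.337, 0.798, -0.4, 0.0, 0.0, 0.0, 0.8]]]
[[[0.195, 0.694, 0.144, 0.001, -0.037, 0.0055, 0.8]]]
[[[0.222, 0.691, 0.117, 0.0009, -0.037, 0.0054, 0.8]]]
[[[0.246, 0.688, 0.088, 0.001, -0.0371, 0.0054, 0.8]]]
```

>>> jog_arm([
  [[0,0,-0.4,0,0,0,0.8],[0,0,-0.831,0,0,0,0.8],[0,0,-0.831,0,0,0,0.8]],
])

```text
time_s: 25.3
tool_pos: [0.5306, -0.2716, 0.1255]
tool_rot: [-179.8, 0.7, 172.7]
force: [1.0, -0.1, 0.3]
grip_width: 0.0377
grasp_force: 30.0
```

>>> jog_arm([
  [[0.168,0.4,-0.2,0,0,0,0.8],[0.337,0.8,-0.4,0,0,0,0.8],[0.337,0.8,-0.4,0,0,0,0.8]],
])

```text
time_s: 25.6
tool_pos: [0.505, -0.1792, 0.1608]
tool_rot: [179.8, 0.2, 173.2]
force: [0.4, -0.1, -0.4]
grip_width: 0.0378
grasp_force: 30.0
```

>>> jog_arm([
  [[0.168,0.4,-0.2,0,0,0,0.8],[0.337,0.8,-0.4,0,0,0,0.8],[0.337,0.8,-0.4,0,0,0,0.8]],
])

```text
time_s: 25.9
tool_pos: [0.4813, -0.096, 0.2008]
tool_rot: [179.9, 0.3, 173.2]
force: [-0.1, 0.3, -0.5]
grip_width: 0.0376
grasp_force: 30.0
```

>>> jog_arm([
  [[0.098,0.347,0.072,0.0005,-0.0185,0.0027,0.8],[0.195,0.694,0.144,0.001,-0.037,0.0055,0.8],[0.195,0.694,0.144,0.001,-0.037,0.0055,0.8]],
])

```text
time_s: 26.2
tool_pos: [0.4672, -0.026, 0.1823]
tool_rot: [-179.9, 6.6, 172.1]
force: [-0.8, -0.1, -0.9]
grip_width: 0.0374
grasp_force: 30.0
```

>>> jog_arm([
  [[0.111,0.345,0.058,0.0005,-0.0185,0.0027,0.8],[0.222,0.691,0.117,0.001,-0.037,0.0054,0.8],[0.222,0.691,0.117,0.001,-0.037,0.0054,0.8]],
])

```text
time_s: 26.5
tool_pos: [0.457, 0.0443, 0.1679]
tool_rot: [-179.7, 13.3, 171.2]
force: [-0.3, -0.3, -1.1]
grip_width: 0.0378
grasp_force: 30.0
```

>>> jog_arm([
  [[0.123,0.344,0.044,0.0005,-0.0185,0.0027,0.8],[0.246,0.688,0.088,0.001,-0.037,0.0054,0.8],[0.246,0.688,0.088,0.001,-0.037,0.0054,0.8],[0.246,0.688,0.088,0.001,-0.037,0.0054,0.8]],
])

```text
time_s: 26.9
tool_pos: [0.449, 0.1114, 0.1549]
tool_rot: [-179.7, 20.0, 169.9]
force: [0.9, -0.4, -0.5]
grip_width: 0.0376
grasp_force: 30.0
```

```bash
python3 - <<'E'
from h import *
sync(); check()
q=RO+RB@np.array([-.003,-.1125,.012+.015+.010])
route([(q,PR,.8,.1,4)])
E
```

```text
t 26.9 meas [0.449  0.1114 0.1549] [-179.7   20.   169.9] cmd [0.449  0.1114 0.1549] roterr 0.00 q [-37. -14.  10. 129.  19.  51.  42.] F [ 0.9 -0.4 -0.5] w 0.0376 gf 30.0
rows 4 calls 1
[[[0.064, 0.027, 0.744, -0.0014, 0.0001, 0.0003, 0.8]]]
```

>>> jog_arm([
  [[0.03,0.013,0.37,-0.0014,0,0,0.8],[0.06,0.027,0.744,-0.0014,0,0,0.8],[0.06,0.027,0.744,-0.0014,0,0,0.8],[0.06,0.027,0.744,-0.0014,0,0,0.8]],
])

```text
time_s: 27.3
tool_pos: [0.4695, 0.1092, 0.0835]
tool_rot: [180.0, 20.0, 169.7]
force: [0.2, -0.4, -0.4]
grip_width: 0.0376
grasp_force: 30.0
```

```bash
python3 - <<'E'
from h import *
o=env.get_obs(); q=RB.T@(o['tool_pos']-RO)*1000; print("TCP in bed mm",q,"F",o['force'],o['grip_width'],o['tool_rot'],o['qpos'])
E
```

```text
TCP in bed mm [  -1.62548412 -113.36878634   37.2810045 ] F [ 0.23989365 -0.40774969 -0.39721938] 0.03759277280043624 [179.98924791  20.0287107  169.65690432] [-36.70936639  -6.0668968   11.68754385 131.43338217  20.02950429
  39.6291774   40.91754697]
```

>>> jog_arm([
  [[0.015,0,0.04,0,0,0,0.8],[0.015,0,0.085,0,0,0,0.8],[0.015,0,0.085,0,0,0,0.8]],
])

```text
time_s: 27.6
tool_pos: [0.471, 0.111, 0.0757]
tool_rot: [179.8, 20.2, 169.8]
force: [0.5, -0.8, -0.5]
grip_width: 0.0381
grasp_force: 30.0
```

>>> jog_arm([
  [[0,0,0.01,0,0,0,0.8],[0,0,0.01,0,0,0,0.8]],
])

```text
time_s: 27.8
tool_pos: [0.4711, 0.111, 0.0745]
tool_rot: [179.9, 20.1, 169.8]
force: [-0.8, -0.1, -1.0]
grip_width: 0.0375
grasp_force: 30.0
```

```bash
python3 - <<'E'
from h import *
o=env.get_obs(); q=RB.T@(o['tool_pos']-RO)*1000; print("TCP in bed mm",q,"F",o['force'],o['grip_width'],o['tool_rot'],o['qpos'])
E
```

```text
TCP in bed mm [  -3.55656278 -111.38753001   28.44945217] F [-0.83705468 -0.1031728  -0.97370729] 0.03746978744596589 [179.85756371  20.13668716 169.78979758] [-36.67719984  -5.01908177  11.6953064  131.79527951  20.23204543
  38.06241177  40.58220547]
```

>>> jog_arm([
  [[0,0,0.005,0,0,0,0.8],[0,0,0.005,0,0,0,0.4],[0,0,0.005,0,0,0,0.4],[0,0,0.005,0,0,0,0.4],[0,0,0.005,0,0,0,0.4]],
])

```text
time_s: 28.3
tool_pos: [0.4712, 0.1109, 0.0738]
tool_rot: [179.9, 20.1, 169.8]
force: [-0.4, -0.5, -0.3]
grip_width: 0.0513
grasp_force: 0.0
```

>>> jog_arm([
  [[-0.03,0,-0.2,0,0,0,0.4],[-0.09,0,-0.5,0,0,0,0.4],[-0.15,0,-0.9,0,0,0,0.4],[-0.15,0,-0.9,0,0,0,0.4]],
])

```text
time_s: 28.7
tool_pos: [0.4572, 0.1155, 0.1692]
tool_rot: [179.5, 20.6, 169.7]
force: [0.8, 0.8, -0.1]
grip_width: 0.0523
grasp_force: 0.0
```

```bash
python3 - <<'E'
from h import *
sync(); check()
p,P=look("wrist"); tinsrack(P); cv2.imwrite("pics/w7.png",p[:,:,::-1])
p,P=look("top"); tinsbox(P)
E
```

```text
t 28.7 meas [0.4572 0.1155 0.1692] [179.5  20.6 169.7] cmd [0.4572 0.1155 0.1692] roterr 0.00 q [-38. -15.  10. 127.  19.  52.  43.] F [ 0.8  0.8 -0.1] w 0.0523 gf 0.0
rack tin bed xy mm [  -5.2 -110.6] size [38.7 57.6] long -0.1 z top mm 25.1 tilt deg [ 0.5 -0.1] 4531
rack tin bed xy mm [ -4.  -34.7] size [39.  58.3] long -0.1 z top mm 25.1 tilt deg [0.7 2. ] 4205
rack tin bed xy mm [-3.7 38.3] size [39.4 58.3] long -0.2 z top mm 25.1 tilt deg [0.8 3.7] 3403
```

View pics/w7.png

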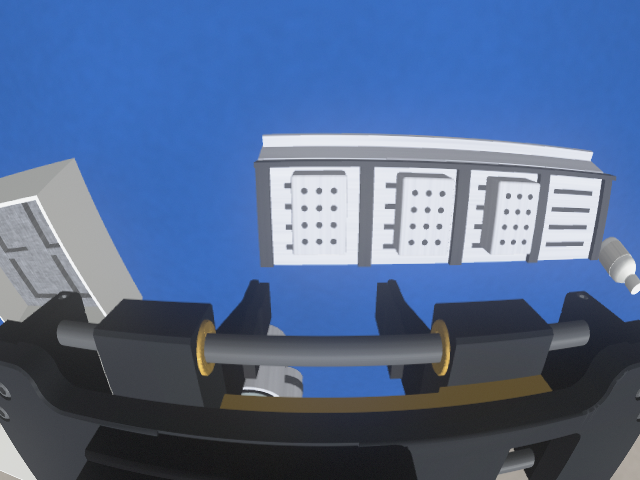

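All three tins lie in bays 0 to 2 and the box is empty. I check the lid angle and plan the return to the knob.

```bash
python3 - <<'E'
from h import *
for n in ("side","top"):
    p,P=look(n); D=P-H; bx=D@ux; by=D@uy
    m=(abs(by)<.095)&(D[...,2]>.04)&(D[...,2]<.175)&(bx>.0)&(bx<.13)
    if m.sum()>50:
        f=np.polyfit(D[m][:,2],bx[m],1); print(n,m.sum(),"lid deg",90+np.degrees(np.arctan(f[0])),f[1])
k,_,_=knob(111.5,.4)
r=[180,0,175.27]; print(k)
route([([.465,0,.25],[180,8,172],.4,.1,3),([.52,-.13,.31],[180,0,174],.4,.1,3),([k[0],k[1],.31],r,.4,.1,3)])
E
```

```text
side 2173 lid deg 113.36609899343823 -0.0025083157349580954
top 2828 lid deg 113.1171693438238 -0.0024037586941100704
[ 0.68438095 -0.2382939   0.20833778]
rows 3 calls 2
rows 3 calls 2
rows 3 calls 2
[[[-0.275, -0.558, -0.334, -0.0002, 0.0349, -0.006, 0.4]]]
[[[-0.225, -0.563, -0.361, -0.0001, 0.0349, -0.006, 0.4]]]
[[[-0.401, -0.605, -0.247, -0.0004, 0.0222, -0.0056, 0.4]]]
[[[-0.373, -0.612, -0.274, -0.0004, 0.0222, -0.0055, 0.4]]]
[[[-0.874, -0.453, 0.0, 0.0, 0.0, -0.0035, 0.4]]]
[[[-0.869, -0.462, 0.0, 0.0, 0.0, -0.0036, 0.4]]]
```

```bash
python3 - <<'E'
from h import *
sync()
k,_,_=knob(111.5,.4); r=[180,0,175.27]
route([([.485,.06,.18],[180,5,171],.4,.1,3),([.53,-.10,.29],[180,0,174],.4,.11,3),([k[0],k[1],.31],r,.4,.11,3)])
E
```

```text
rows 3 calls 1
rows 3 calls 2
rows 3 calls 2
[[[-0.436, -0.469, -0.029, -0.0011, 0.0835, -0.0065, 0.4]]]
[[[-0.394, -0.755, -0.517, -0.0004, 0.0139, -0.0083, 0.4]]]
[[[-0.351, -0.764, -0.535, -0.0004, 0.0139, -0.0083, 0.4]]]
[[[-0.84, -0.607, -0.1, 0.0, 0.0, -0.0035, 0.4]]]
[[[-0.834, -0.616, -0.1, 0.0, 0.0, -0.0036, 0.4]]]
```

>>> jog_arm([
  [[-0.436,-0.469,-0.029,-0.001,0.0835,-0.0065,0.4],[-0.436,-0.469,-0.029,-0.001,0.0835,-0.0065,0.4],[-0.436,-0.469,-0.029,-0.001,0.0835,-0.0065,0.4]],
])

```text
time_s: 29.2
tool_pos: [0.4902, 0.0549, 0.1806]
tool_rot: [-179.8, 5.0, 170.5]
force: [0.5, 0.4, 0.3]
grip_width: 0.0519
grasp_force: 0.0
```

>>> jog_arm([
  [[-0.394,-0.755,-0.517,0,0.0139,-0.0083,0.4],[-0.394,-0.755,-0.517,0,0.0139,-0.0083,0.4],[-0.394,-0.755,-0.517,0,0.0139,-0.0083,0.4]],
])

```text
time_s: 29.5
tool_pos: [0.5106, -0.0266, 0.2383]
tool_rot: [-179.8, 2.9, 171.9]
force: [0.2, -0.2, -0.7]
grip_width: 0.0522
grasp_force: 0.0
```

>>> jog_arm([
  [[-0.351,-0.764,-0.535,0,0.0139,-0.0083,0.4],[-0.351,-0.764,-0.535,0,0.0139,-0.0083,0.4],[-0.351,-0.764,-0.535,0,0.0139,-0.0083,0.4]],
])

```text
time_s: 29.8
tool_pos: [0.5318, -0.1066, 0.2932]
tool_rot: [-179.6, 0.4, 173.4]
force: [-0.4, -0.2, -0.3]
grip_width: 0.0524
grasp_force: 0.0
```

>>> jog_arm([
  [[-0.84,-0.607,-0.1,0,0,-0.0035,0.4],[-0.84,-0.607,-0.1,0,0,-0.0035,0.4],[-0.84,-0.607,-0.1,0,0,-0.0035,0.4]],
])

```text
time_s: 30.1
tool_pos: [0.6093, -0.172, 0.2967]
tool_rot: [-179.5, -0.2, 174.4]
force: [-0.1, 0.2, -0.8]
grip_width: 0.0518
grasp_force: 0.0
```

>>> jog_arm([
  [[-0.834,-0.616,-0.1,0,0,-0.0035,0.4],[-0.834,-0.616,-0.1,0,0,-0.0035,0.4],[-0.834,-0.616,-0.1,0,0,-0.0035,0.4],[-0.834,-0.616,-0.1,0,0,-0.0035,0.4]],
])

```text
time_s: 30.5
tool_pos: [0.6846, -0.2384, 0.3079]
tool_rot: [-179.9, -0.2, 175.1]
force: [-0.8, -0.2, -0.5]
grip_width: 0.0521
grasp_force: 0.0
```

```bash
python3 - <<'E'
from h import *
sync(); check()
p,P=look("wrist"); cv2.imwrite("pics/w8.png",p[:,:,::-1])
k,r,_=knob(111.5,.4)
D=P-H; bx=D@ux; by=D@uy
# knob pixels: beyond lid outer face, near middle
m=(abs(by)<.03)&(bx>.075)&(bx<.14)&(D[...,2]>.11)&(D[...,2]<.18)
t=np.radians(111.7); lx=bx*np.cos(t)-D[...,2]*np.sin(t); lz=bx*np.sin(t)+D[...,2]*np.cos(t)
m=(abs(by)<.03)&(lz>.02)&(lz<.06)&(lx<-.14)&(lx>-.2)
print(m.sum(),"knob by mm",np.percentile(by[m],[2,50,98])*1000,"lx",np.percentile(lx[m],[2,98])*1000,"lz",np.percentile(lz[m],[2,98])*1000)
route([(k,r,.4,.11,3)],save=False)
E
```

```text
t 30.5 meas [ 0.6846 -0.2384  0.3079] [-179.9   -0.2  175.1] cmd [ 0.6846 -0.2384  0.3079] roterr 0.00 q [ -7.  31.  40.  65. -19.  91. 113.] F [-0.8 -0.2 -0.5] w 0.0521 gf 0.0
609 knob by mm [-7.94493958 -0.12276675  7.32601842] lx [-180.61683322 -177.7508068 ] lz [20.25371784 42.71068931]
rows 3 calls 1
[[[-0.002, 0.003, 0.996, -0.0008, -0.0012, -0.0009, 0.4]]]
```

View pics/w8.png

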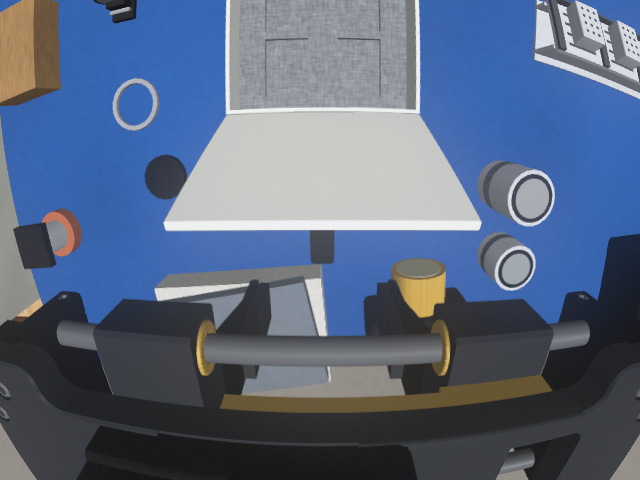

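The knob at (322,247) is centred between the fingers. I descend and grip it.

>>> jog_arm([
  [[0,0,0.35,0,0,0,0.4],[0,0,0.7,0,0,0,0.4],[0,0,0.99,0,0,0,0.4],[0,0,0.99,0,0,0,0.4]],
])

```text
time_s: 30.95
tool_pos: [0.6822, -0.2343, 0.2085]
tool_rot: [179.9, -0.3, 175.3]
force: [-0.2, 0.0, 0.0]
grip_width: 0.0521
grasp_force: 0.0
```

>>> jog_arm([
  [[0,0,0,0,0,0,1.0],[0,0,0,0,0,0,1.0],[0,0,0,0,0,0,1.0],[0,0,0,0,0,0,1.0],[0,0,0,0,0,0,1.0]],
], grip_force=20)

```text
time_s: 31.45
tool_pos: [0.6852, -0.2383, 0.2134]
tool_rot: [-179.9, 0.1, 175.2]
force: [-0.5, 0.0, -0.2]
grip_width: 0.0198
grasp_force: 0.0
```

```bash
python3 - <<'E'
from h import *
sync(); check()
A=[[108,104,100,96,91],[86,81,76,71,66],[61,56,51,46,41],[36,31,26,21,16],[12,8,4,1,0]]
plan([[knob(d,1.) for d in a] for a in A])
E
```

```text
t 31.4 meas [ 0.6852 -0.2383  0.2134] [-1.799e+02  1.000e-01  1.752e+02] cmd [ 0.6852 -0.2383  0.2134] roterr 0.00 q [ -8.  32.  39.  74. -20.  81. 115.] F [-0.5  0.  -0.2] w 0.0198 gf 0.0
[[[0.099, -0.001, -0.006, -0.0007, 0.0008, -0.0001, 1.0], [0.208, -0.001, -0.064, -0.0007, 0.0008, -0.0001, 1.0], [0.32, -0.001, -0.113, -0.0007, 0.0008, -0.0001, 1.0], [0.435, -0.001, -0.155, -0.0007, 0.0008, -0.0001, 1.0], [0.583, -0.001, -0.196, -0.0007, 0.0008, -0.0001, 1.0]]]
[[[0.151, 0.0, -0.028, 0.0, 0.0, 0.0, 1.0], [0.303, 0.0, -0.042, 0.0, 0.0, 0.0, 1.0], [0.457, 0.0, -0.043, 0.0, 0.0, 0.0, 1.0], [0.609, 0.0, -0.03, 0.0, 0.0, 0.0, 1.0], [0.761, 0.0, -0.004, 0.0, 0.0, 0.0, 1.0]]]
[[[0.148, 0.0, 0.039, 0.0, 0.0, 0.0, 1.0], [0.292, -0.001, 0.09, 0.0, 0.0, 0.0, 1.0], [0.431, -0.001, 0.154, 0.0, 0.0, 0.0, 1.0], [0.565, -0.001, 0.23, 0.0, 0.0, 0.0, 1.0], [0.691, -0.001, 0.317, 0.0, 0.0, 0.0, 1.0]]]
[[[0.118, 0.0, 0.098, 0.0, 0.0, 0.0, 1.0], [0.227, 0.0, 0.206, 0.0, 0.0, 0.0, 1.0], [0.326, 0.0, 0.323, 0.0, 0.0, 0.0, 1.0], [0.415, 0.0, 0.448, 0.0, 0.0, 0.0, 1.0], [0.492, 0.0, 0.58, 0.0, 0.0, 0.0, 1.0]]]
[[[0.053, 0.0, 0.111, 0.0, 0.0, 0.0, 1.0], [0.099, 0.0, 0.225, 0.0, 0.0, 0.0, 1.0], [0.136, 0.0, 0.341, 0.0, 0.0, 0.0, 1.0], [0.159, 0.0, 0.43, 0.0, 0.0, 0.0, 1.0], [0.166, 0.0, 0.46, 0.0, 0.0, 0.0, 1.0]]]
```

>>> jog_arm([
  [[0,0,0,0,0,0,1.0],[0,0,0,0,0,0,1.0],[0,0,0,0,0,0,1.0]],
])

```text
time_s: 31.75
tool_pos: [0.685, -0.2393, 0.2131]
tool_rot: [-179.8, 0.1, 175.2]
force: [0.5, -2.8, 2.7]
grip_width: 0.0157
grasp_force: 20.0
```

```bash
python3 - <<'E'
from h import *
sync(); check()
A=[[108,104,100,96,91],[86,81,76,71,66]]
plan([[knob(d,1.) for d in a] for a in A])
E
```

```text
t 31.8 meas [ 0.685  -0.2393  0.2131] [-1.798e+02  1.000e-01  1.752e+02] cmd [ 0.685  -0.2393  0.2131] roterr 0.00 q [ -8.  32.  39.  74. -20.  81. 115.] F [ 0.5 -2.8  2.7] w 0.0157 gf 20.0
[[[0.099, 0.01, -0.009, -0.0011, 0.0008, -0.0004, 1.0], [0.207, 0.009, -0.066, -0.0011, 0.0008, -0.0004, 1.0], [0.319, 0.009, -0.116, -0.0011, 0.0008, -0.0004, 1.0], [0.434, 0.009, -0.158, -0.0011, 0.0008, -0.0004, 1.0], [0.582, 0.009, -0.199, -0.0011, 0.0008, -0.0004, 1.0]]]
[[[0.151, 0.0, -0.027, 0.0, 0.0, 0.0, 1.0], [0.304, 0.0, -0.041, 0.0, 0.0, 0.0, 1.0], [0.457, 0.0, -0.042, 0.0, 0.0, 0.0, 1.0], [0.61, 0.0, -0.03, 0.0, 0.0, 0.0, 1.0], [0.761, 0.0, -0.004, 0.0, 0.0, 0.0, 1.0]]]
```

```bash
python3 - <<'E'
from h import *
sync(); o=env.get_obs(); t=np.radians(111.7)
d=o['tool_pos']+[0,0,.005]-H; bx=d@ux; bz=d[2]; by=d@uy
lx=bx*np.cos(t)-bz*np.sin(t); lz=bx*np.sin(t)+bz*np.cos(t); print(lx,lz,by)
open('h.py','a').write(f"""
def knob2(deg,g):
    t=np.radians(deg); lx,lz={lx:.4f},{lz:.4f}; x=lx*np.cos(t)+lz*np.sin(t); z=-lx*np.sin(t)+lz*np.cos(t)
    p=H+x*ux+({by:.4f})*uy; p[2]+=z-.005; return (p,[180,0,175.27],g)
""")
exec(open('h.py').read())
A=[[108,104,100,96,91],[86,81,76,71,66],[61,56,51,46,41]]
plan([[knob2(d,1.) for d in a] for a in A])
E
```

```text
-0.17684389775212192 0.03429597312597511 -0.0009984273471967495
[[[0.1, 0.0, -0.059, -0.0011, 0.0008, -0.0004, 1.0], [0.212, -0.001, -0.117, -0.0011, 0.0008, -0.0004, 1.0], [0.327, -0.001, -0.166, -0.0011, 0.0008, -0.0004, 1.0], [0.446, -0.001, -0.207, -0.0011, 0.0008, -0.0004, 1.0], [0.598, -0.002, -0.247, -0.0011, 0.0008, -0.0004, 1.0]]]
[[[0.155, 0.0, -0.026, 0.0, 0.0, 0.0, 1.0], [0.312, 0.0, -0.038, 0.0, 0.0, 0.0, 1.0], [0.469, 0.0, -0.037, 0.0, 0.0, 0.0, 1.0], [0.625, 0.0, -0.021, 0.0, 0.0, 0.0, 1.0], [0.78, 0.0, 0.007, 0.0, 0.0, 0.0, 1.0]]]
[[[0.151, 0.0, 0.042, 0.0, 0.0, 0.0, 1.0], [0.298, 0.0, 0.097, 0.0, 0.0, 0.0, 1.0], [0.44, 0.0, 0.165, 0.0, 0.0, 0.0, 1.0], [0.575, 0.0, 0.245, 0.0, 0.0, 0.0, 1.0], [0.703, 0.0, 0.336, 0.0, 0.0, 0.0, 1.0]]]
```

>>> jog_arm([
  [[0.1,0,-0.059,-0.001,0.001,0,1.0],[0.212,0,-0.117,-0.001,0.001,0,1.0],[0.327,0,-0.166,-0.001,0.001,0,1.0],[0.446,0,-0.207,-0.001,0.001,0,1.0],[0.598,0,-0.247,-0.001,0.001,0,1.0]],
])

```text
time_s: 32.25
tool_pos: [0.6247, -0.2343, 0.2379]
tool_rot: [-180.0, -0.0, 175.2]
force: [2.1, -5.5, 1.4]
grip_width: 0.0154
grasp_force: 20.0
```

>>> jog_arm([
  [[0.155,0,-0.026,0,0,0,1.0],[0.312,0,-0.038,0,0,0,1.0],[0.469,0,-0.037,0,0,0,1.0],[0.625,0,-0.021,0,0,0,1.0],[0.78,0,0.007,0,0,0,1.0]],
])

```text
time_s: 32.75
tool_pos: [0.546, -0.2277, 0.2366]
tool_rot: [-180.0, -0.1, 175.2]
force: [1.2, -5.7, -2.5]
grip_width: 0.0162
grasp_force: 20.0
```

```bash
python3 - <<'E'
from h import *
o=env.get_obs(); print(o['tool_pos'],knob2(66,1)[0],o['tool_rot'],o['grip_width'],o['grasp_force'],o['force'])
E
```

```text
[ 0.54598893 -0.22772624  0.23660804] [ 0.54765576 -0.22798438  0.2369659 ] [-1.79992241e+02 -1.00417790e-01  1.75201246e+02] 0.01615686729009511 19.99974471051246 [ 1.22312212 -5.74686909 -2.48788261]
```

>>> jog_arm([
  [[0.151,0,0.042,0,0,0,1.0],[0.298,0,0.097,0,0,0,1.0],[0.44,0,0.165,0,0,0,1.0],[0.575,0,0.245,0,0,0,1.0],[0.703,0,0.336,0,0,0,1.0]],
])

```text
time_s: 33.25
tool_pos: [0.4766, -0.2219, 0.2025]
tool_rot: [-180.0, -0.0, 175.2]
force: [5.3, -8.1, -6.0]
grip_width: 0.0157
grasp_force: 20.0
```

```bash
python3 - <<'E'
from h import *
check()
A=[[36,31,26,21,16],[12,8,5,2.5,1]]
plan([[knob2(d,1.) for d in a] for a in A])
E
```

```text
t 33.2 meas [ 0.4766 -0.2219  0.2025] [-180.    -0.   175.2] cmd [ 0.4776 -0.2222  0.2034] roterr 0.06 q [-18.   5.  43. 105.  -3.  72. 111.] F [ 5.3 -8.1 -6. ] w 0.0157 gf 20.0
[[[0.12, 0.0, 0.102, 0.0, 0.0, 0.0, 1.0], [0.23, 0.0, 0.214, 0.0, 0.0, 0.0, 1.0], [0.33, 0.001, 0.336, 0.0, 0.0, 0.0, 1.0], [0.419, 0.001, 0.465, 0.0, 0.0, 0.0, 1.0], [0.496, 0.001, 0.602, 0.0, 0.0, 0.0, 1.0]]]
[[[0.053, 0.0, 0.114, 0.0, 0.0, 0.0, 1.0], [0.098, 0.0, 0.231, 0.0, 0.0, 0.0, 1.0], [0.126, 0.0, 0.321, 0.0, 0.0, 0.0, 1.0], [0.146, 0.0, 0.397, 0.0, 0.0, 0.0, 1.0], [0.157, 0.0, 0.443, 0.0, 0.0, 0.0, 1.0]]]
```

>>> jog_arm([
  [[0.12,0,0.102,0,0,0,1.0],[0.23,0,0.214,0,0,0,1.0],[0.33,0,0.336,0,0,0,1.0],[0.419,0,0.465,0,0,0,1.0],[0.496,0,0.602,0,0,0,1.0]],
])

```text
time_s: 33.75
tool_pos: [0.4283, -0.2179, 0.1431]
tool_rot: [-179.9, 0.1, 175.3]
force: [4.2, -6.4, -2.9]
grip_width: 0.0158
grasp_force: 20.0
```

>>> jog_arm([
  [[0.053,0,0.114,0,0,0,1.0],[0.098,0,0.231,0,0,0,1.0],[0.126,0,0.321,0,0,0,1.0],[0.146,0,0.397,0,0,0,1.0],[0.157,0,0.443,0,0,0,1.0]],
])

```text
time_s: 34.25
tool_pos: [0.4132, -0.2166, 0.0996]
tool_rot: [-179.9, 0.1, 175.3]
force: [-3.2, -3.8, 30.6]
grip_width: 0.0156
grasp_force: 20.0
```

```bash
python3 - <<'E'
from h import *
check()
E
```

```text
t 34.2 meas [ 0.4132 -0.2166  0.0996] [-1.799e+02  1.000e-01  1.753e+02] cmd [ 0.4125 -0.2168  0.0989] roterr 0.13 q [-18.   2.  43. 119.  -2.  59. 112.] F [-3.2 -3.8 30.6] w 0.0156 gf 20.0
```

The 30 N upward force shows the lid is seated. I release and retreat.

>>> jog_arm([
  [[0,0,-0.01,0,0,0,0.4],[0,0,-0.01,0,0,0,0.4],[0,0,-0.01,0,0,0,0.4],[0,0,-0.01,0,0,0,0.4]],
])

```text
time_s: 34.65
tool_pos: [0.4116, -0.2141, 0.0993]
tool_rot: [179.9, -0.2, 175.3]
force: [-0.2, -0.5, -0.5]
grip_width: 0.0401
grasp_force: 0.0
```

>>> jog_arm([
  [[0,0,-0.3,0,0,0,0.4],[0,0,-0.7,0,0,0,0.4],[0,0,-0.99,0,0,0,0.4],[0,0,-0.99,0,0,0,0.4]],
])

```text
time_s: 35.05
tool_pos: [0.4146, -0.2158, 0.2024]
tool_rot: [179.9, 0.3, 175.3]
force: [0.1, 0.2, -0.9]
grip_width: 0.0518
grasp_force: 0.0
```

```bash
python3 - <<'E'
from h import *
check()
p,P=look("wrist"); cv2.imwrite("pics/w9.png",p[:,:,::-1])
p,T=look("top"); cv2.imwrite("pics/t9.png",p[:,:,::-1]); p,S=look("side"); cv2.imwrite("pics/s9.png",p[:,:,::-1])
for n,P in (("w",P),("t",T),("s",S)):
    D=P-H; bx=D@ux; by=D@uy
    m=(abs(by)<.1)&(bx<-.005)&(bx>-.188)&(D[...,2]>-.02)&(D[...,2]<.02)
    if m.sum()>100: f=np.polyfit(bx[m],D[...,2][m],1); print(n,"lid angle rad",-f[0],"z at hinge",f[1],m.sum())
    tinsrack(P)
E
```

```text
t 35.0 meas [ 0.4146 -0.2158  0.2024] [179.9   0.3 175.3] cmd [ 0.4125 -0.2168  0.0989] roterr 0.30 q [-19.  -6.  42. 112.   4.  72. 106.] F [ 0.1  0.2 -0.9] w 0.0518 gf 0.0
w lid angle rad -1.569806776542621e-05 z at hinge 0.009086833910070093 28069
rack tin bed xy mm [  -4.7 -112. ] size [57.6 40.9] long 1.4 z top mm 25.0 tilt deg [-0.2  5.9] 1345
t lid angle rad 0.0012202699712081534 z at hinge 0.007308602056845671 3562
rack tin bed xy mm [-2.6 38.5] size [38.3 59.2] long -0.0 z top mm 23.6 tilt deg [-0.4 -1.6] 313
rack tin bed xy mm [ -3.4 -34.7] size [59.6 38.8] long 0.8 z top mm 23.7 tilt deg [-0.  1.] 316
rack tin bed xy mm [  -4.5 -110.3] size [60.4 37.8] long 0.2 z top mm 23.7 tilt deg [-0.5  1.2] 314
s lid angle rad -0.0008426900699004801 z at hinge 0.008922893317044631 4070
```

View pics/t9.png

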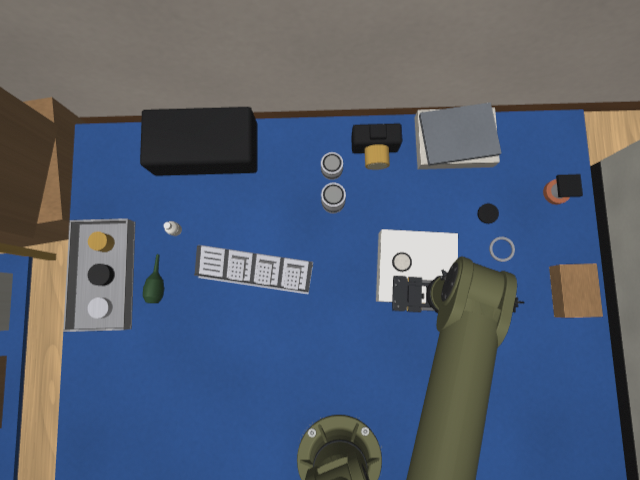

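The top view shows the lid shut, tins in bays at about (240,266), (267,270) and (295,274), and the bystanders where they were. I hand it in.

```bash
python3 -c "
from cell import env
print(env.sign_off())"
```

```text
the job is handed in; nothing more can be done
None
```

I handed the job in with all three tins lying flat in bays 0, 1 and 2 of the rack, the lid shut to within about 0.001 rad by camera, and the other things on the shelf where they started; the hand-in returned no verdict.

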